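# Clamp a test bar and spray it with the leaning can

### The arm

A 6-joint arm with a two-finger parallel gripper is mounted at the origin on the work surface. World frame = base frame: x ahead of the robot, y to its left, z up, the work surface at z = 0. Lengths are in m, angles in rad, forces in N, time in s.
With the tool pointing down it reaches from about 0.275 to 0.725 m from the base axis. Payload 5.6 kg.
Tool frame: the origin (TCP) lies at the very end of the fingers, on their centre line; the grasp point (between the pads) lies 19 mm behind it; y points along the fingers, x is the direction in which the jaws open and shut, and the axes are right-handed (so a half turn about y gives the same grasp; the last joint's range is limited). The gripper opens to 85 mm and grips with 20 to 120 N. Pads are 22 mm wide; open, the fingers measure 114 mm over their backs; the gripper's body (76 mm by 85 mm) begins 54 mm behind the grasp point. The pads swing forward as they close: fully open they stand 13 mm farther back than shut.
Start: joints at [-1.056, 0.255, 0.108, 0, -1.424, -0.285], TCP at [0.125, -0.536, 0.193] pointing down, gripper open.
Joint ranges: [-2.95, 2.95], [-1.21, 1.97], [-1.09, 1.5], [-2.87, 1.71], [-2.94, -0.07], [-3.05, 3.05]. Speed limits (rad/s): [2.57, 2.57, 3.14, 3.14, 3.14, 3.14].

### API

Orientations are given as a 3x3 rotation matrix whose columns are the frame's x, y, z axes.
In Python, from station import r gives the robot as it stands.
- The arm moves only by the shell command python3 -m inch 'ROWS' [OPENING]. ROWS is JSON, a list of rows, each an object of numbers: "x", "y", "z": the shift along the tool's x, y, z in units of 30 mm (1.0 is 30 mm); "twist": the turn about the tool's y in units of 6 degrees (1.0 is 6 degrees). A call has 1 to 5 rows; each row shifts and turns the commanded pose from where the row before left it, along the tool's axes as they then stand; what a row does not reach is not made up. A row lasts 1/8 s, in which the tool goes at most 62.5 mm and 10.7 degrees, less where a joint would pass 70% of its speed; a pose out of reach is approached as far as the arm can. A call is refused whole if a number of a shift passes 1 or a number of a turn 1, either way. A call with a gripper value outside its range is refused whole. OPENING is the closure, from 0 (fully open) to 1 (shut), set as the call begins (- or left out, the last holds). The fingers move at their own pace and stop on an object; the grip force is fixed at half the most. Time passes only in rows, so rows that do not move let the fingers close. It gives the time, the measured TCP pose, the force and the opening at its end, in the units of the state.
- r.read_state(): the state, without advancing time (a new reading comes with each control period).
- r.get_image(name): name is "side" or "top" or "wrist"; returns a dict with "pixels" (384x512x3 uint8, red, green, blue), "fx", "fy", "cx", "cy" (pixels), "extrinsics" (4x4, takes a point from camera to world coordinates); the wrist camera has in their place "hand_eye" (4x4, takes a point from camera to tool coordinates, whose origin is the TCP and whose axes are the tool frame's). Camera axes: x right, y up, looking along -z (the intrinsics and any distortion apply to the point x, -y, -z); pixel columns grow to the right and rows downward; lengths in m; the calibration is good to about 2 mm. The wrist camera is an equidistant fisheye: a pixel r from the principal point sees the ray r / f radians off the axis. A picture is of the moment at which its call begins: read the wrist's pose just before it. There is no depth.
- r.finish_job(): hands the job in, once; it reports no verdict.
The state is a dict: "time": time; "qpos": joint angles; "joint_vel": joint speeds; "joint_torque": joint torques, N m; "position": TCP position; "tool_rot": TCP orientation; "force": force on the tool from outside, world axes, zero at the start; "torque": the same for the moment, N m; "finger_gap": finger opening in m.
Only numpy, scipy, OpenCV 4.12 (cv2) and the standard library are available. Lean on these libraries where they do the work, as an engineer would, in place of code of your own. Each camera call takes 0.05 s, during which the arm holds its last target.

### The job

Lay the waisted metal test bar on the black pad of the spray station, lengthwise and centred on the pad, and swing the slotted bracket over it until its slot is fully down over the second bolt. Only with the bracket down, press the spray can's cap all the way in and let it spring back, then swing the bracket back over past upright to the open side, so that the bar lies free on the pad. Leave the plain bar, the carton and the beaker alone.

Things in the scene. Friction and masses are not known exactly. Their poses are not given: they have to be found in the camera images.
- testbar_mid (a point): Centre (half-way up) of the loose steel test bar, 120 x 46 x 26 mm, about 0.3 kg, lying flat: a flat bar with two wide ends and a waist in the middle. x is along its length, y across, z up. The waist is 24 mm wide over the middle 40 mm of the length; the ends, 46 mm wide, begin 30 mm either side of the centre.
- pad_top (a point): Centre of the top face of the black rubber pad (124 x 50 mm, top 30 mm over the bench) on the fixed spray station. Its axes are those of the station: x is along the pad, away from the robot, towards the can; y to the left, z up. The station's grey base plate, 12 mm high, reaches from 80 mm before to 280 mm beyond this point and 105 mm to either side. The bar is to lie centred here, its length along x.
- bracket (a joint): Angle of the slotted bracket about the left bolt (rad): 0 = down and level, slot over the second bolt; about 1.57 = upright; 2.7 = stop at the open left side. It starts open between 2.2 and 2.6. Stiff enough (0.12 N m) to stay where it is left. It swings in the upright y-z plane of the station, over the top.
- bracket_pivot (a point): Axis of the left bolt, about which the bracket swings (axis along the station's x). 80 mm left (+y) of pad_top's centre and 37 mm higher. The second bolt is 150 mm to the right (-y) of it at the same height. Each bolt stands on a 20 mm wide, 10 mm thick post (top 83 mm over the bench) on the far (+x) side of the bracket, which begins 8 mm beyond the bracket's middle plane. With the bar on the pad the lowered bracket passes 2 mm over the waist.
- bracket_tab (a point): Grip point on the free end of the bracket, in the middle of its section, 195 mm from the pivot; the bracket ends 20 mm further out. The bracket is a flat steel strip 10 mm thick (along the station's x) and 18 mm high. The part beyond the slot is free to pinch across the 10 mm, or to push.
- cap (a joint): How far the spray can's cap is pressed in (m): 0 = up, 0.008 = fully down. Spring: 2 N to start, 6 N fully down; it springs back by itself.
- cap_top (a point): Centre of the top face of the white round nozzle cap (34 mm across, 16 mm high) on the spray can, 150 mm beyond pad_top and 150 mm higher. z points out of the cap along the can's axis, which leans 32 degrees from vertical towards the pad (station -x); press against z. The can, 54 mm across, is fixed.
- guard_edge (a point): Middle of the lower front edge of the fixed clear splash guard, a level plate 112 mm wide (y) with a dark steel rim, 125 mm above the cap. From this edge it reaches 58 mm away from the robot, so it covers the cap from straight above; two thin rods carry it from behind the can, 52 mm either side of the middle; come in under it tilted, from the pad's side, along the can's axis.
- plainbar: Bystander: loose plain rectangular steel bar without a waist, 120 x 46 x 26 mm, origin under its centre, x along its length.
- carton: Bystander: loose cardboard carton, 110 x 130 x 70 mm, origin under its centre.
- beaker: Bystander: loose white ceramic beaker, 70 mm across, 90 mm high, origin under its centre.
Not all that is in view belongs to the job. What is shaped like the part that bears testbar_mid but green, pink or turquoise is not meant.

How it is judged:
On the way, in this order (a step that is already met when the one before it is completed fails the run):
1. the waisted bar lies on the pad, centred and in line, let go, bracket still open (z of testbar_mid in the frame of pad_top between 0.01 and 0.017 m and x of testbar_mid in the frame of pad_top between -0.014 and 0.014 m and y of testbar_mid in the frame of pad_top between -0.012 and 0.012 m and angle between the x axis of testbar_mid and the x axis of pad_top, either way round below 0.2 rad and angle between testbar_mid's own z axis and vertical below 0.08 rad and contact force between the fingers and testbar below 0.2 N and value of joint bracket above 1.6 rad), for 0.2 s.
2. the bracket is down over the bar, slot over the second bolt (z of testbar_mid in the frame of pad_top between 0.01 and 0.017 m and x of testbar_mid in the frame of pad_top between -0.014 and 0.014 m and y of testbar_mid in the frame of pad_top between -0.012 and 0.012 m and angle between the x axis of testbar_mid and the x axis of pad_top, either way round below 0.2 rad and angle between testbar_mid's own z axis and vertical below 0.08 rad and value of joint bracket below 0.06 rad), for 0.2 s.
3. the cap is pressed all the way in, with the bar clamped (z of testbar_mid in the frame of pad_top between 0.01 and 0.017 m and x of testbar_mid in the frame of pad_top between -0.014 and 0.014 m and y of testbar_mid in the frame of pad_top between -0.012 and 0.012 m and angle between the x axis of testbar_mid and the x axis of pad_top, either way round below 0.2 rad and angle between testbar_mid's own z axis and vertical below 0.08 rad and value of joint cap above 0.0065 m and value of joint bracket below 0.08 rad), for 0.02 s.
4. the cap has sprung back, bracket still down (value of joint cap below 0.001 m and value of joint bracket below 0.08 rad), for 0.1 s.
5. the bracket is swung back past upright (value of joint bracket above 1.75 rad), for 0.1 s.
At the end, for the whole second after the job is handed in: The test bar lies at rest flat on the pad, within 14 mm lengthwise and 12 mm sideways of its centre and within 0.2 rad (11 degrees) of its direction; the bracket rests open beyond 1.75 rad; the cap is up (within 1 mm) (z of testbar_mid in the frame of pad_top between 0.01 and 0.017 m and x of testbar_mid in the frame of pad_top between -0.014 and 0.014 m and y of testbar_mid in the frame of pad_top between -0.012 and 0.012 m and angle between the x axis of testbar_mid and the x axis of pad_top, either way round below 0.2 rad and angle between testbar_mid's own z axis and vertical below 0.08 rad and contact force between the fingers and testbar below 0.2 N and value of joint bracket above 1.75 rad and value of joint cap below 0.001 m and linear speed of testbar below 0.02 m/s and velocity of joint bracket between -0.1 and 0.1 rad/s); the robot touches nothing.
It fails at once if the cap is pressed in (over 4 mm) while the bracket is not down (value of joint cap above 0.004 m and value of joint bracket above 0.1 rad).
It fails at once if the plain bar is moved more than 30 mm (distance of plainbar from where it was at the start of the episode above 0.03 m).
It fails at once if the carton is moved more than 30 mm (distance of carton from where it was at the start of the episode above 0.03 m).
It fails at once if the beaker is moved more than 30 mm (distance of beaker from where it was at the start of the episode above 0.03 m).
It also fails if it takes over 72 s, if anything falls off the work surface, if the arm or the gripper's body presses on something with over 40 N, if the wrist force passes 120 N, or if a joint passes its speed limit or range.

## Working session

There is one attempt and no reset: what is moved stays moved. The work goes in short steps, Python scripts to look and compute and a shell command to move; the robot and the scene stay as the last step left them, time stands still between calls to the robot, and variables do not carry over. Pictures are saved under pics/ and viewed, and the job is handed in when it is done.

```bash
ls; mkdir -p pics
cat > h.py <<'E'
import numpy as np,cv2
from station import r
def save(n,img): cv2.imwrite('pics/'+n+'.png',cv2.cvtColor(img,cv2.COLOR_RGB2BGR))
def crop(n,img,x0,y0,x1,y1,s):
    save(n,cv2.resize(img[y0:y1,x0:x1],None,fx=s,fy=s,interpolation=cv2.INTER_CUBIC))
E
python3 - <<'E'
from h import *
s=r.read_state(); print({k:np.round(v,3).tolist() for k,v in s.items()})
for n in ['side','top','wrist']:
    d=r.get_image(n); save(n+'0',d['pixels']); np.save('pics/'+n+'0.npy',d,allow_pickle=True)
    print(n,{k:np.round(v,4).tolist() for k,v in d.items() if k!='pixels'})
E
```

```text
pics
{'time': 0.0, 'qpos': [-1.056, 0.256, 0.107, -0.0, -1.424, -0.285], 'joint_vel': [0.001, 0.001, 0.001, -0.001, 0.001, 0.001], 'joint_torque': [-0.0, -38.662, 23.794, 5.365, -0.006, 0.0], 'position': [0.125, -0.535, 0.192], 'tool_rot': [[-0.228, -0.0, -0.974], [0.974, 0.002, -0.228], [0.002, -1.0, 0.0]], 'force': [0.488, -0.347, 0.343], 'torque': [-0.028, 0.03, -0.001], 'finger_gap': 0.085}
side {'fx': 499.9047, 'fy': 499.9047, 'cx': 253.6164, 'cy': 186.7042, 'extrinsics': [[-0.7951, 0.299, -0.5276, -0.2985], [-0.6063, -0.4135, 0.6793, 1.0229], [-0.015, 0.86, 0.51, 1.0372], [0.0, 0.0, 0.0, 1.0]]}
top {'fx': 349.9469, 'fy': 349.9469, 'cx': 257.6505, 'cy': 192.3674, 'extrinsics': [[-0.0244, 0.993, -0.1155, 0.4026], [-0.9995, -0.0266, -0.0173, -0.0918], [-0.0202, 0.115, 0.9932, 1.3134], [0.0, 0.0, 0.0, 1.0]]}
wrist {'fx': 297.3186, 'fy': 297.3186, 'cx': 257.7857, 'cy': 197.9062, 'hand_eye': [[1.0, 0.0006, -0.0001, 0.0012], [-0.0002, 0.3283, -0.9446, -0.1802], [-0.0005, 0.9446, 0.3283, 0.0856], [0.0, 0.0, 0.0, 1.0]]}
```

View pics/side0.png

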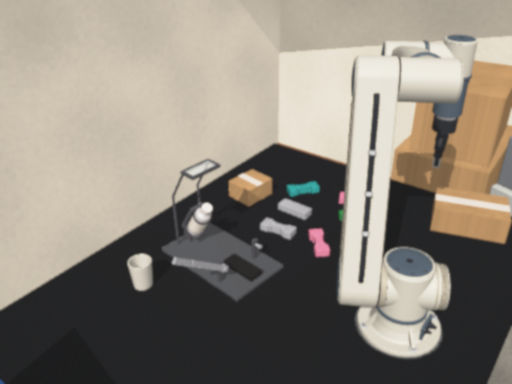

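View pics/top0.png

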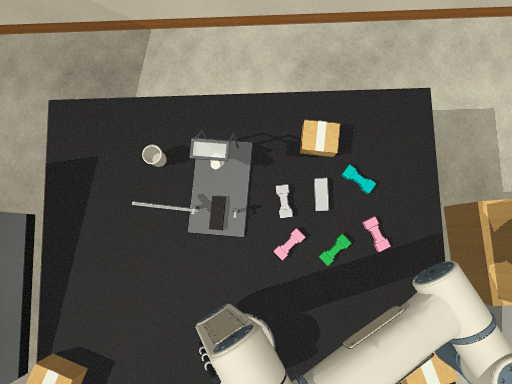

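View pics/wrist0.png

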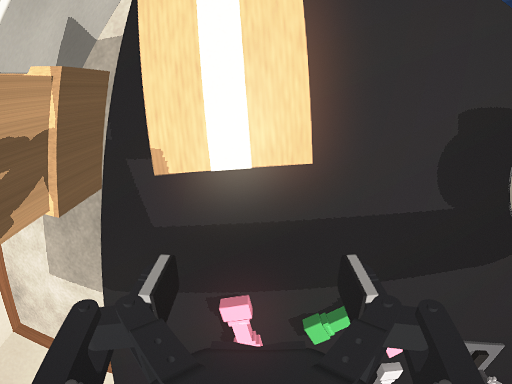

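Top view: the candidates are a grey waisted bar at (284,200), a grey plain bar at (321,194), pink bars at (290,243) and (376,234), a green one at (335,249) and a turquoise one at (359,179). The grey waisted bar fits: it is metal, has a waist and is not coloured. The station is at about (220,190) and the bracket lies open to the left, to (133,204). I'll confirm the bar in a crop.

```bash
cat >> h.py <<'E'
def ray(d,u,v):
    E=np.array(d['extrinsics']); x=np.array([(u-d['cx'])/d['fx'],-(v-d['cy'])/d['fy'],-1.]); w=E[:3,:3]@x
    return E[:3,3],w/np.linalg.norm(w)
def plane(d,u,v,z):
    o,w=ray(d,u,v); return o+w*(z-o[2])/w[2]
def proj(d,p):
    E=np.array(d['extrinsics']); c=E[:3,:3].T@(np.array(p)-E[:3,3]); return np.array([d['cx']+d['fx']*c[0]/-c[2], d['cy']-d['fy']*c[1]/-c[2]])
def wray(d,s,u,v):
    a=np.array([u-d['cx'],v-d['cy']]);rr=np.hypot(*a);t=rr/d['fx']
    k=np.array([a[0]/rr*np.sin(t),-a[1]/rr*np.sin(t),-np.cos(t)]) if rr>0 else np.array([0,0,-1.])
    H=np.array(d['hand_eye']);R=np.array(s['tool_rot'])
    return R@H[:3,3]+np.array(s['position']), R@H[:3,:3]@k
def wproj(d,s,p):
    H=np.array(d['hand_eye']);R=np.array(s['tool_rot'])
    c=H[:3,:3].T@(R.T@(np.array(p)-np.array(s['position']))-H[:3,3])
    n=np.hypot(c[0],c[1]);t=np.arctan2(n,-c[2]); return np.array([d['cx']+d['fx']*t*c[0]/n, d['cy']-d['fx']*t*c[1]/n])
def tri(rays):
    A=np.zeros((3,3));b=np.zeros(3)
    for o,w in rays:
        P=np.eye(3)-np.outer(w,w);A+=P;b+=P@o
    p=np.linalg.solve(A,b); return p,[np.linalg.norm((np.eye(3)-np.outer(w,w))@(p-o)) for o,w in rays]
def load(n): return np.load('pics/'+n+'.npy',allow_pickle=True).item()
E
python3 - <<'E'
from h import *
t=load('top0');s=load('side0')
crop('tc',t['pixels'],120,120,350,260,3.4)
crop('sc',s['pixels'],110,140,320,300,3.7)
E
```

```text
(no output)
```

View pics/tc.png

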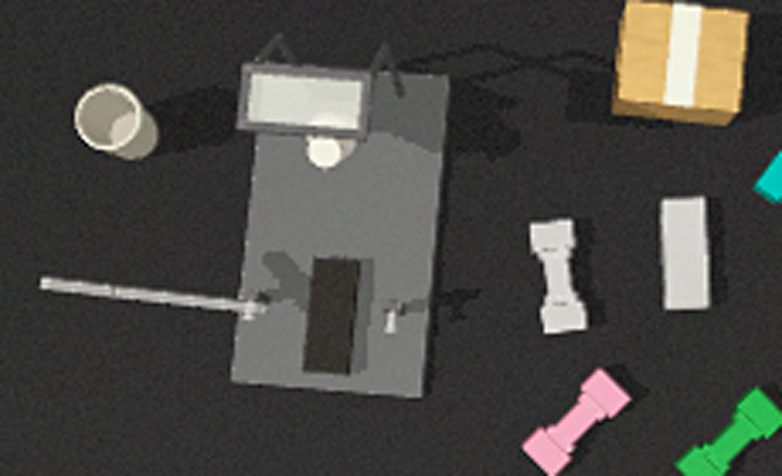

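View pics/sc.png

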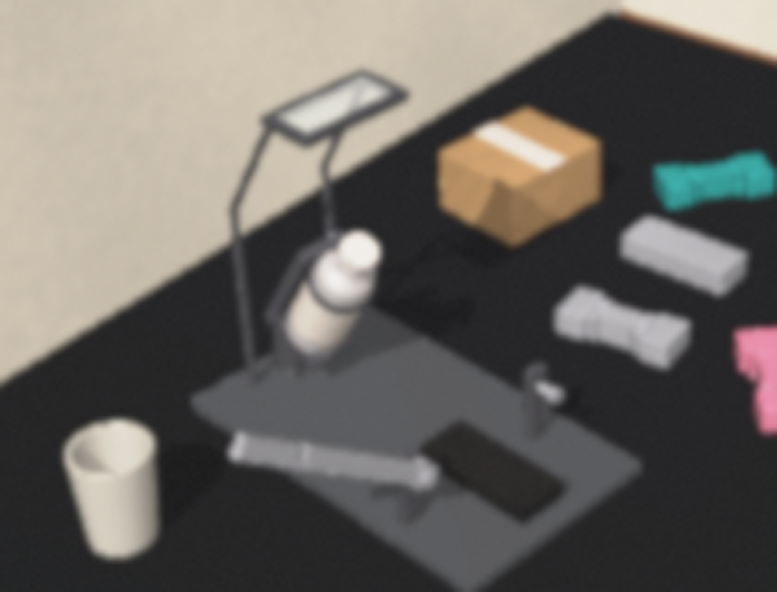

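The crop confirms it: the grey waisted bar is centred at about (558,277) in the top crop, and the plain bar is at (685,253). Next I measure the bar, the pad and the plate.

Run:
```python
from h import *
t=load('top0');s=load('side0')
def bar(d,box,z,lo=95):
    x0,y0,x1,y1=box; g=cv2.cvtColor(d['pixels'],cv2.COLOR_RGB2GRAY)[y0:y1,x0:x1]
    m=(g>lo).astype(np.uint8); c=max(cv2.findContours(m,cv2.RETR_EXTERNAL,cv2.CHAIN_APPROX_NONE)[0],key=cv2.contourArea)
    R=cv2.minAreaRect(c); b=cv2.boxPoints(R)+[x0,y0]; M=cv2.moments(c)
    return np.array(R[0])+[x0,y0],b,(M['m10']/M['m00']+x0,M['m01']/M['m00']+y0),c.reshape(-1,2)+[x0,y0]
for z in (.026,.022):
  c,b,m,_=bar(t,(270,178,300,225),z); print('bar',c,m,plane(t,*c,z),plane(t,*m,z)); 
  P=np.array([plane(t,*q,z) for q in b]);print(P, np.linalg.norm(np.diff(P,axis=0),axis=1), np.degrees([np.arctan2(*(P[i+1]-P[i])[1::-1]) for i in range(3)]))
# height check: side view centroid of bar top
g=s['pixels'].astype(int)
# plate corners top view
tc=lambda u,v:(120+(u+.5)/3.4-.5,120+(v+.5)/3.4-.5)
sc=lambda u,v:(110+(u+.5)/3.7-.5,140+(v+.5)/3.7-.5)
for n,q in dict(NR=(423,397),NL=(231,382),FR=(449,76)).items(): print('plate',n,plane(t,*tc(*q),.012))
for n,q in dict(nl=(303,373),nr=(350,376),fr=(361,259),fl=(315,257)).items(): print('pad',n,plane(t,*tc(*q),.03))
print('plate tri NR',tri([ray(t,*tc(423,397)),ray(s,*sc(641,465))]))
print('plate tri NL',tri([ray(t,*tc(231,382)),ray(s,*sc(470,592))]))
for n,a,b in [('nl',(303,373),(525,523)),('nr',(350,376),(567,488)),('fr',(361,259),(463,421)),('fl',(315,257),(420,450))]: print('pad',n,tri([ray(t,*tc(*a)),ray(s,*sc(*b))]))
print('tab end',tri([ray(t,*tc(42,283)),ray(s,*sc(236,446))]))
print('cap',tri([ray(t,*tc(325,153)),ray(s,*sc(362,252))]))
print('guard R front',tri([ray(t,*tc(366,138)),ray(s,*sc(408,95))]), 'L', tri([ray(t,*tc(238,128)),ray(s,*sc(305,143))]))
print('bolt2',tri([ray(t,*tc(391,318)),ray(s,*sc(548,390))]))
print('pivot',tri([ray(t,*tc(254,308)),ray(s,*sc(428,473))]))
```

```text
bar [283.72999763 200.61000061] (283.6534601162176, 200.6444796619123) [ 0.51915116 -0.1647878   0.026     ] [ 0.51903095 -0.16450174  0.026     ]
[[ 0.57751815 -0.13390961  0.026     ]
 [ 0.58316588 -0.18235213  0.026     ]
 [ 0.4614347  -0.19532184  0.026     ]
 [ 0.45583199 -0.14741432  0.026     ]] [0.04877063 0.12242016 0.04823403] [ -83.35012333 -173.91842468   96.67035269]
bar [283.72999763 200.61000061] (283.6534601162176, 200.6444796619123) [ 0.51951325 -0.16501472  0.022     ] [ 0.51939266 -0.16472778  0.022     ]
[[ 0.57806158 -0.13404059  0.022     ]
 [ 0.58372686 -0.18263362  0.022     ]
 [ 0.46161746 -0.19564364  0.022     ]
 [ 0.45599734 -0.14758726  0.022     ]] [0.04892216 0.12280051 0.04838389] [ -83.35012333 -173.91842468   96.67035269]
plate NR [ 0.391569   -0.01491792  0.012     ]
plate NL [0.41288544 0.19446684 0.012     ]
plate FR [ 0.74764752 -0.05117752  0.012     ]
pad nl [0.42046672 0.11271827 0.03      ]
pad nr [0.41601341 0.06209029 0.03      ]
pad fr [0.54214777 0.04848772 0.03      ]
pad fl [0.54566619 0.09858832 0.03      ]
plate tri NR (array([ 0.3925
[... 787 characters left out ...]
), [np.float64(0.00047109836220350095), np.float64(0.00047109836220351467)])
cap (array([0.63076573, 0.06604181, 0.17682894]), [np.float64(9.033034014874367e-05), np.float64(9.033034014896384e-05)])
guard R front (array([0.61634115, 0.01221855, 0.30983383]), [np.float64(0.00012144605922783951), np.float64(0.00012144605922779436)]) L (array([0.62850922, 0.12282223, 0.31078478]), [np.float64(0.0006403468989384278), np.float64(0.0006403468989383236)])
bolt2 (array([0.47427609, 0.01323744, 0.06773267]), [np.float64(0.0008815028682199657), np.float64(0.0008815028682200642)])
pivot (array([0.48819693, 0.15731997, 0.066305  ]), [np.float64(0.0013477258769051248), np.float64(0.0013477258769050684)])
```

The calibrated fit has the bar at (0.519, −0.165) with yaw ≈ +6.3°, the station yaw at −5.8°, and the pad centre at about (0.4815, 0.081). The bracket is at about 2.49 rad. The cap triangulates to (0.631, 0.066, 0.177), which agrees with the text. I'll move towards the bar now and refine with the wrist camera.

```bash
cat >> h.py <<'E'
SY=np.radians(-5.8); PAD=np.array([.4815,.0808,.03])
SR=np.array([[np.cos(SY),-np.sin(SY),0],[np.sin(SY),np.cos(SY),0],[0,0,1]])
def st(x,y,z): return PAD+SR@np.array([x,y,z])
def go(p,yaw=None):
    s=r.read_state();R=np.array(s['tool_rot']);d=R.T@(np.array(p)-s['position'])/.03
    y=np.degrees(np.arctan2(R[1,0],R[0,0]))
    print('t',round(s['time'],2),'pos',np.round(s['position'],4),'yaw',round(y,2),'F',np.round(s['force'],1),'gap',round(s['finger_gap'],4),'q',np.round(s['qpos'],2))
    print(' units x,y,z',np.round(d,3), 'twist', None if yaw is None else round(((y-yaw+180)%360-180)/6,3))
E
python3 -m inch '[{"twist":1},{"twist":0.15}]'
python3 -c "
from h import *
go([.519,-.1645,.19],96.3)"
```

```text
t 0.15 pos [ 0.1252 -0.5351  0.1924] yaw 103.17 F [ 0.1  0.1 -0.7] gap 0.0855 q [-1.06  0.26  0.11 -0.   -1.42 -0.28]
 units x,y,z [  9.04    0.091 -15.595] twist 1.144invalid input
```

```bash
python3 -m inch '[{"x":0,"y":0,"z":0,"twist":1},{"x":0,"y":0,"z":0,"twist":0.15}]'
python3 -c "
from h import *
go([.519,-.1645,.19],96.3)"
```

```text
time: 0.4
position: [0.1253, -0.5353, 0.1928]
tool_rot: [[-0.109, -0.0, -0.994], [0.994, 0.001, -0.109], [0.001, -1.0, 0.0]]
force: [-0.4, -0.2, 0.5]
finger_gap: 0.0856
t 0.4 pos [ 0.1253 -0.5353  0.1928] yaw 96.27 F [-0.4 -0.2  0.5] gap 0.0856 q [-1.06  0.26  0.11 -0.   -1.42 -0.41]
 units x,y,z [ 10.855   0.098 -14.395] twist -0.006
```

```bash
python3 -m inch '[{"x":0.7,"y":0,"z":-1,"twist":0},{"x":0.7,"y":0,"z":-1,"twist":0},{"x":0.7,"y":0,"z":-1,"twist":0},{"x":0.7,"y":0,"z":-1,"twist":0},{"x":0.7,"y":0,"z":-1,"twist":0}]'
python3 -m inch '[{"x":0.7,"y":0,"z":-1,"twist":0},{"x":0.7,"y":0,"z":-1,"twist":0},{"x":0.7,"y":0,"z":-1,"twist":0},{"x":0.7,"y":0,"z":-1,"twist":0},{"x":0.7,"y":0,"z":-1,"twist":0}]'
python3 -m inch '[{"x":0.7,"y":0,"z":-0.8,"twist":0},{"x":0.7,"y":0,"z":-0.8,"twist":0},{"x":0.7,"y":0,"z":-0.8,"twist":0},{"x":0.7,"y":0,"z":-0.8,"twist":0},{"x":0.7,"y":0,"z":-0.8,"twist":0}]'
cat >> h.py <<'E'
def wshot(n):
    s=r.read_state(); d=r.get_image('wrist'); d['state']={k:np.array(v) for k,v in s.items()}; save(n,d['pixels']); np.save('pics/'+n+'.npy',d,allow_pickle=True); return d
E
python3 -c "
from h import *
go([.519,-.1645,.19],96.3);wshot('w1')"
```

```text
time: 1.02
position: [0.2637, -0.4138, 0.193]
tool_rot: [[-0.111, -0.0, -0.994], [0.994, 0.0, -0.111], [0.0, -1.0, -0.0]]
force: [0.0, -0.8, 0.4]
finger_gap: 0.0854
time: 1.65
position: [0.4014, -0.2931, 0.193]
tool_rot: [[-0.111, 0.0, -0.994], [0.994, 0.0, -0.111], [0.0, -1.0, -0.0]]
force: [-0.8, -1.7, 0.7]
finger_gap: 0.0857
time: 2.28
position: [0.509, -0.1757, 0.193]
tool_rot: [[-0.111, -0.0, -0.994], [0.994, 0.0, -0.111], [0.0, -1.0, 0.0]]
force: [-0.1, -0.3, -0.3]
finger_gap: 0.0855
t 2.27 pos [ 0.509  -0.1757  0.193 ] yaw 96.37 F [-0.1 -0.3 -0.3] gap 0.0855 q [-0.04  0.23  0.08 -0.   -1.42 -1.42]
 units x,y,z [ 0.333  0.099 -0.374] twist 0.012
```

View pics/w1.png

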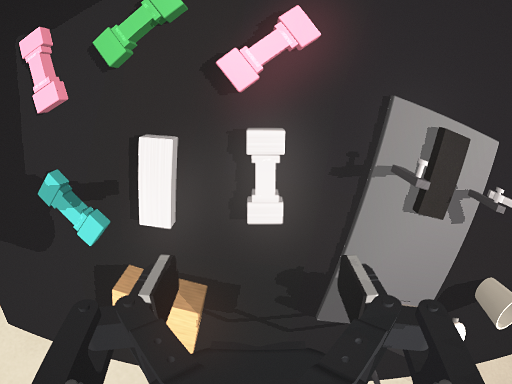

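The wrist view shows the waisted bar at (265,177), the plain bar at (157,180), the pad at about (442,173) and the second bolt at about (422,170). I'll get the corner pixels from an enlargement.

Run:
```python
from h import *
d=load('w1'); crop('w1b',d['pixels'],230,115,300,235,5); crop('w1p',d['pixels'],310,90,512,330,2.5)
```

```text
(no output)
```

View pics/w1b.png

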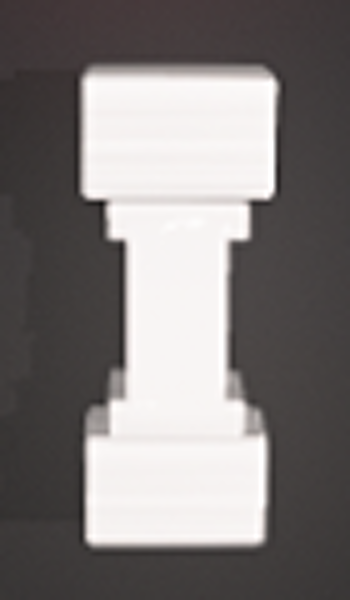

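View pics/w1p.png

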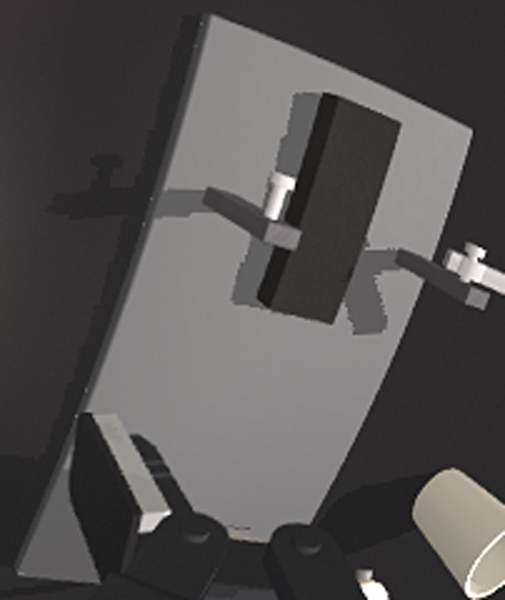

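Run:
```python
from h import *
d=load('w1');s=d['state'];t=load('top0')
bc=lambda u,v:(230+(u+.5)/5-.5,115+(v+.5)/5-.5); pc=lambda u,v:(310+(u+.5)/2.5-.5,90+(v+.5)/2.5-.5)
tc=lambda u,v:(120+(u+.5)/3.4-.5,120+(v+.5)/3.4-.5)
def wp(q,z): o,w=wray(d,s,*q); return o+w*(z-o[2])/w[2]
for z in (.026,):
  P=np.array([wp(bc(*q),z) for q in [(82,78),(277,78),(268,546),(87,546)]]); print(P.round(4),P.mean(0), np.linalg.norm(np.roll(P,-1,0)-P,axis=1))
  v=(P[2]+P[3]-P[0]-P[1]); print(np.degrees(np.arctan2(v[1],v[0])))
P=np.array([wp(pc(*q),.03) for q in [(335,96),(401,122),(333,323),(272,305)]]); print(P.round(4),P.mean(0),np.linalg.norm(np.roll(P,-1,0)-P,axis=1))
v=(P[2]+P[3]-P[0]-P[1]); print('yaw',np.degrees(np.arctan2(v[1],v[0])))
Q=np.array([wp(pc(*q),.012) for q in [(209,14),(472,131)]]); print(Q)
# heights by triangulation with top
print('pad nr',tri([wray(d,s,*pc(335,96)),ray(t,*tc(350,376))]),'pad nl',tri([wray(d,s,*pc(401,122)),ray(t,*tc(303,373))]))
print('pad fl',tri([wray(d,s,*pc(333,323)),ray(t,*tc(315,257))]))
print('bar centre',tri([wray(d,s,*bc(178.5,312)),ray(t,283.7,200.6)]))
```

```text
[[ 0.462  -0.1935  0.026 ]
 [ 0.4568 -0.1483  0.026 ]
 [ 0.5748 -0.1344  0.026 ]
 [ 0.5799 -0.1805  0.026 ]] [ 0.51839583 -0.16419013  0.026     ] [0.04550099 0.11880108 0.04635645 0.11853956]
6.521005599119154
[[0.4184 0.0618 0.03  ]
 [0.4226 0.113  0.03  ]
 [0.5445 0.1001 0.03  ]
 [0.5377 0.0523 0.03  ]] [0.48080771 0.08179761 0.03      ] [0.05138357 0.12258067 0.04831396 0.11964449]
yaw -5.270948810455423
[[ 0.391571   -0.01363227  0.012     ]
 [ 0.41512092  0.1934135   0.012     ]]
pad nr (array([0.41720343, 0.06223469, 0.02924132]), [np.float64(0.0011831616769577837), np.float64(0.0011831616769577952)]) pad nl (array([0.42154633, 0.11270801, 0.03024722]), [np.float64(0.0010832647007204298), np.float64(0.0010832647007204476)])
pad fl (array([0.54474066, 0.09861103, 0.03157985]), [np.float64(0.0007910252748411432), np.float64(0.0007910252748412669)])
bar centre (array([ 0.51984869, -0.16462998,  0.0131604 ]), [np.float64(0.0009214769127608869), np.float64(0.0009214769127610011)])
```

```bash
python3 -m inch '[{"x":0.34,"y":0.9,"z":-0.37,"twist":0},{"x":0,"y":1,"z":0,"twist":0},{"x":0,"y":1,"z":0,"twist":0},{"x":0,"y":1,"z":0,"twist":0},{"x":0,"y":0,"z":0,"twist":0}]'
python3 -c "
from h import *
go([.5185,-.1643,.004],96.5);wshot('w2')"
```

```text
time: 2.95
position: [0.5162, -0.165, 0.0739]
tool_rot: [[-0.11, -0.005, -0.994], [0.994, 0.001, -0.11], [0.001, -1.0, 0.005]]
force: [0.2, -0.2, 0.3]
finger_gap: 0.0853
t 2.95 pos [ 0.5162 -0.165   0.0739] yaw 96.32 F [ 0.2 -0.2  0.3] gap 0.0853 q [-0.02  0.31 -0.13 -0.   -1.14 -1.44]
 units x,y,z [ 0.013  2.33  -0.09 ] twist -0.03
```

View pics/w2.png

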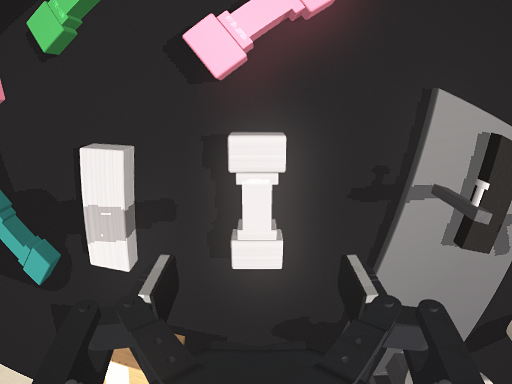

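The waisted bar is between the open fingers, centred at about (257,200), and the plain bar is clear to the left. I descend and grip.

```bash
python3 -m inch '[{"x":0,"y":0.8,"z":-0.06,"twist":0},{"x":0,"y":0.8,"z":0,"twist":0},{"x":0,"y":0.72,"z":0,"twist":0},{"x":0,"y":0,"z":0,"twist":0}]'
python3 -c "
from h import *
go([.5185,-.1643,.004],96.5)"
python3 -m inch '[{"x":0,"y":0,"z":0,"twist":0},{"x":0,"y":0,"z":0,"twist":0},{"x":0,"y":0,"z":0,"twist":0},{"x":0,"y":0,"z":0,"twist":0},{"x":0,"y":0,"z":0,"twist":0}]' 1
```

```text
time: 3.5
position: [0.52, -0.1652, 0.0067]
tool_rot: [[-0.11, -0.001, -0.994], [0.994, -0.0, -0.11], [-0.0, -1.0, 0.001]]
force: [-0.3, 0.3, -0.5]
finger_gap: 0.085
t 3.5 pos [ 0.52   -0.1652  0.0067] yaw 96.3 F [-0.3  0.3 -0.5] gap 0.085 q [-0.02  0.38 -0.22  0.   -0.97 -1.44]
 units x,y,z [0.034 0.091 0.048] twist -0.033
time: 4.12
position: [0.5201, -0.165, 0.0066]
tool_rot: [[-0.109, 0.0, -0.994], [0.994, -0.0, -0.109], [-0.0, -1.0, -0.0]]
force: [-0.3, -0.6, -0.8]
finger_gap: -0.0001
```

The gap reads 0, so the fingers closed on nothing. I'll look before doing anything else.

```bash
python3 -c "
from h import *
go([.5185,-.1643,.004],96.5);wshot('w3');d=r.get_image('side');crop('s3',d['pixels'],200,150,360,280,5)"
```

```text
t 4.12 pos [ 0.5201 -0.165   0.0066] yaw 96.27 F [-0.3 -0.6 -0.8] gap -0.0001 q [-0.02  0.38 -0.22  0.   -0.97 -1.44]
 units x,y,z [0.03  0.086 0.051] twist -0.039
```

View pics/w3.png

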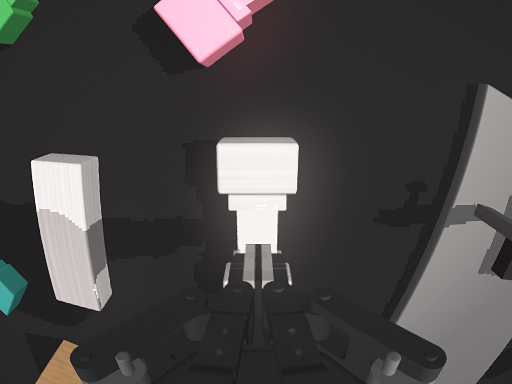

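View pics/s3.png

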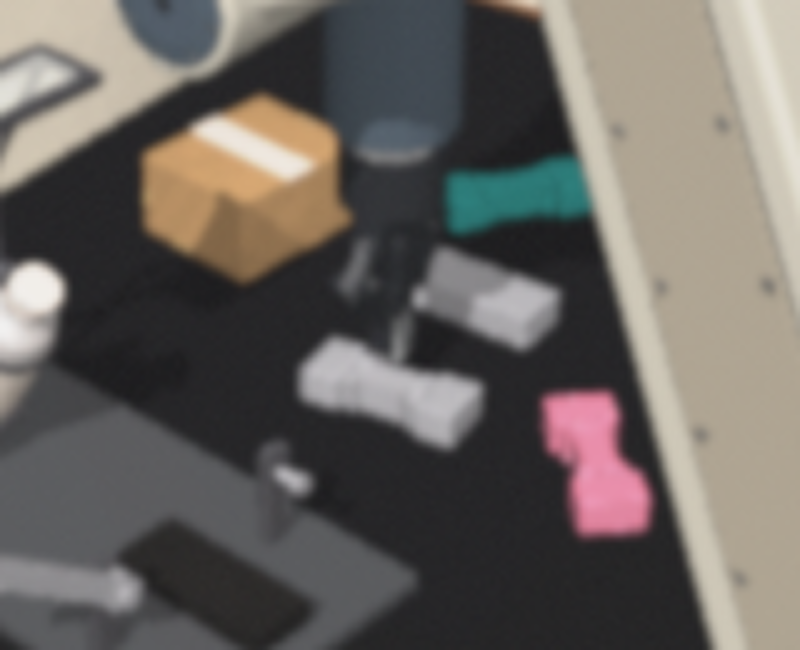

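Run:
```python
from h import *
t=load('side0')
for z in (.0066,.02,.026,.035,.045): print(z,(proj(t,[.5201,-.165,z])-[200,150])*5, wproj(load('w3'),load('w3')['state'],[.5201,-.165,z]))
print(load('w3')['state'])
```

```text
0.0066 [388.1713273  396.57952532] [256.18077263 230.45726683]
0.02 [388.3519202 381.0194198] [256.08121146 239.58441277]
0.026 [388.43323869 374.01291956] [256.03268557 244.05932112]
0.035 [388.55574965 363.4572251 ] [255.95477748 251.28066051]
0.045 [388.6926289  351.66354116] [255.86024711 260.10508868]
{'time': array(4.125), 'qpos': array([-2.03543478e-02,  3.77477149e-01, -2.19678342e-01,  3.14891977e-05,
       -9.73576488e-01, -1.44109278e+00]), 'joint_vel': array([ 9.55369467e-04, -9.19414106e-05, -2.54497915e-03,  5.40594191e-04,
        4.54175919e-04, -8.98619694e-04]), 'joint_torque': array([ 3.89861361e-04, -4.16442597e+01,  1.99327505e+01,  4.49302375e+00,
       -1.33122172e-03,  3.60089371e-04]), 'position': array([ 0.52013202, -0.16503083,  0.00657858]), 'tool_rot': array([[-1.09149008e-01,  6.38046154e-05, -9.94025397e-01],
       [ 9.94025399e-01, -2.73427630e-05, -1.09149010e-01],
       [-3.41436114e-05, -9.99999998e-01, -6.04389728e-05]]), 'force': array([-0.32906991, -0.56753069, -0.77656709]), 'torque': array([ 0.02556574, -0.01818881, -0.01230325]), 'finger_gap': array(-6.71139519e-05)}
```

Run:
```python
from h import *
for n in('w2','w3'):
  d=load(n);s=d['state']
  for y in (0,-.013,-.026,-.04):
    print(n,y,[wproj(d,s,s['position']+s['tool_rot']@np.array([x,y,z])).round(0) for x in ((.0425,) if n=='w2' else (.0,)) for z in (-.011,.011)])
crop('w3b',load('w3')['pixels'],190,200,330,330,5)
```

```text
w2 0 [array([317., 244.]), array([320., 215.])]
w2 -0.013 [array([321., 254.]), array([324., 223.])]
w2 -0.026 [array([325., 264.]), array([328., 232.])]
w2 -0.04 [array([330., 276.]), array([334., 243.])]
w3 0 [array([256., 245.]), array([256., 215.])]
w3 -0.013 [array([256., 254.]), array([256., 223.])]
w3 -0.026 [array([256., 265.]), array([256., 233.])]
w3 -0.04 [array([256., 278.]), array([256., 244.])]
```

View pics/w3b.png

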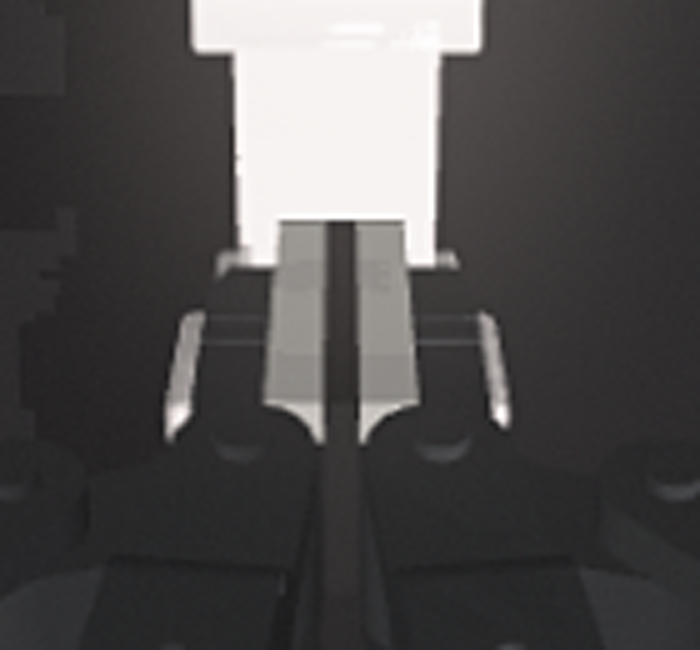

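Run:
```python
from h import *
from scipy.optimize import least_squares
d=load('w3');s=d['state'];print('bar near corners expected',wproj(d,s,[.462,-.1935,.026]),wproj(d,s,[.4568,-.1483,.026]))
d=load('w2');s=d['state']
crop('w2f',d['pixels'],320,230,450,384,4.5)
for uv in [(347,257),(370,257)]:
  f=lambda p:wproj(d,s,s['position']+s['tool_rot']@np.array([.0425,p[0],p[1]]))-uv
  print(uv,least_squares(f,[-.02,0]).x)
```

```text
bar near corners expected [215.63951617 144.41412172] [298.71079371 143.92441546]
(347, 257) [-0.0645718  0.01648  ]
(370, 257) [-0.09012534  0.03131013]
```

View pics/w2f.png

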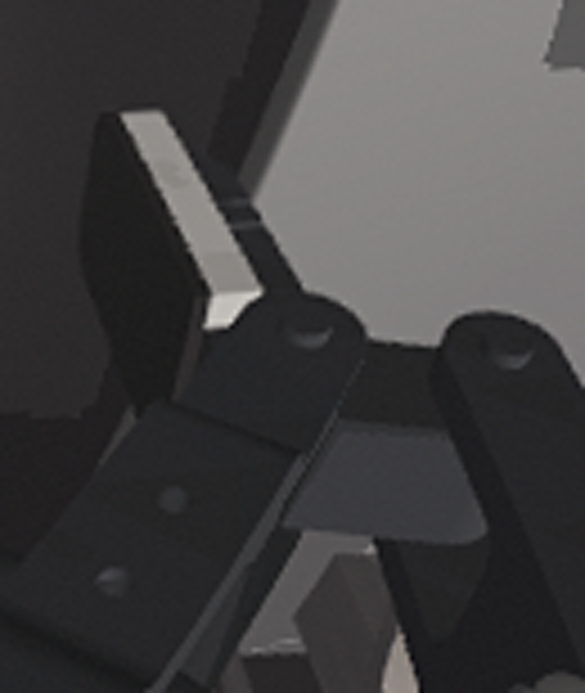

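The camera pose is consistent: the bar's corners project where expected and the bar has not moved. The fingertips, though, sit about 30–40 mm behind the reported TCP (side view tip near z≈0.04). I'll measure the real finger length by lowering the shut fingers gently onto the waist they are above.

```bash
python3 -m inch '[{"x":0,"y":0.1,"z":0,"twist":0},{"x":0,"y":0,"z":0,"twist":0}]' | egrep 'pos|force'
python3 -m inch '[{"x":0,"y":0.1,"z":0,"twist":0},{"x":0,"y":0,"z":0,"twist":0}]' | egrep 'pos|force'
python3 -c "
from h import *
wshot('w4');d=r.get_image('side');crop('s4',d['pixels'],240,170,320,250,7)"
```

```text
position: [0.5198, -0.165, 0.0031]
force: [0.6, 0.7, 0.0]
position: [0.5199, -0.165, 0.0001]
force: [0.6, 0.5, -0.5]
```

View pics/s4.png

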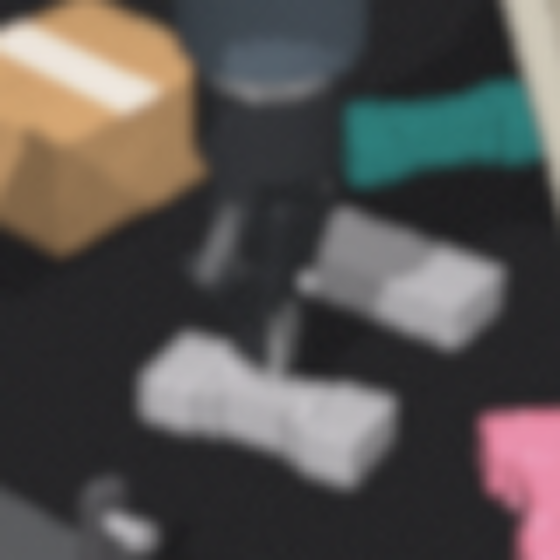

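```bash
for i in 1; do :; done; python3 -m inch '[{"x":0,"y":0.08,"z":0,"twist":0},{"x":0,"y":0,"z":0,"twist":0}]' | egrep 'pos|force'
python3 -m inch '[{"x":0,"y":0.08,"z":0,"twist":0},{"x":0,"y":0,"z":0,"twist":0}]' | egrep 'pos|force'
```

```text
position: [0.52, -0.165, -0.0021]
force: [0.0, 0.0, -0.1]
position: [0.5199, -0.165, -0.0045]
force: [1.5, 0.1, 0.2]
```

```bash
python3 -m inch '[{"x":0,"y":0.08,"z":0,"twist":0},{"x":0,"y":0,"z":0,"twist":0}]' | egrep 'pos|force'
```

```text
position: [0.5199, -0.165, -0.007]
force: [1.0, 0.6, 0.2]
```

```bash
python3 -m inch '[{"x":0,"y":0.08,"z":0,"twist":0},{"x":0,"y":0,"z":0,"twist":0}]' | egrep 'pos|force'
```

```text
position: [0.5199, -0.165, -0.0093]
force: [-0.4, 0.5, -0.2]
```

```bash
python3 -m inch '[{"x":0,"y":0.06,"z":0,"twist":0},{"x":0,"y":0,"z":0,"twist":0}]' | egrep 'pos|force'
```

```text
position: [0.52, -0.165, -0.0111]
force: [0.4, -0.1, 0.2]
```

```bash
python3 -m inch '[{"x":0,"y":0.06,"z":0,"twist":0},{"x":0,"y":0,"z":0,"twist":0}]' | egrep 'pos|force'
```

```text
position: [0.5203, -0.1651, -0.0121]
force: [-1.3, 0.4, 5.8]
```

```bash
python3 -m inch '[{"x":0,"y":0.06,"z":0,"twist":0},{"x":0,"y":0,"z":0,"twist":0}]' | egrep 'pos|force'
```

```text
position: [0.5204, -0.1652, -0.0121]
force: [-5.7, 4.2, 16.8]
```

```bash
python3 -m inch '[{"x":0,"y":0.06,"z":0,"twist":0},{"x":0,"y":0,"z":0,"twist":0}]' | egrep 'pos|force'
```

```text
position: [0.5205, -0.1652, -0.0123]
force: [-12.0, 6.3, 30.2]
```

Contact came at a reported TCP z of −0.012 on the 26 mm bar, so the real tip is 38 mm behind the reported TCP. I'll allow for that: raise, open, then lower again to a reported z of −0.034.

```bash
python3 -m inch '[{"x":0,"y":-1,"z":0,"twist":0},{"x":0,"y":0,"z":0,"twist":0},{"x":0,"y":0,"z":0,"twist":0},{"x":0,"y":0,"z":0,"twist":0},{"x":0,"y":0,"z":0,"twist":0}]' 0
python3 -c "
from h import *
go([.5185,-.1645,-.034],96.5)"
```

```text
time: 7.45
position: [0.5196, -0.165, 0.0129]
tool_rot: [[-0.109, -0.001, -0.994], [0.994, 0.0, -0.109], [0.0, -1.0, 0.001]]
force: [0.6, 0.3, -0.9]
finger_gap: 0.0851
t 7.45 pos [ 0.5196 -0.165   0.0129] yaw 96.26 F [ 0.6  0.3 -0.9] gap 0.0851 q [-0.02  0.37 -0.21 -0.   -0.99 -1.44]
 units x,y,z [0.02  1.564 0.033] twist -0.04
```

```bash
python3 -m inch '[{"x":0.02,"y":0.8,"z":0.03,"twist":0},{"x":0,"y":0.76,"z":0,"twist":0},{"x":0,"y":0,"z":0,"twist":0}]' | egrep 'pos|force'
python3 -m inch '[{"x":0,"y":0,"z":0,"twist":0},{"x":0,"y":0,"z":0,"twist":0},{"x":0,"y":0,"z":0,"twist":0},{"x":0,"y":0,"z":0,"twist":0},{"x":0,"y":0,"z":0,"twist":0}]' 1
python3 -c "
from h import *
wshot('w5')"
```

```text
position: [0.5173, -0.1644, -0.0349]
force: [-0.2, 0.2, 0.3]
time: 8.45
position: [0.5199, -0.1648, -0.0322]
tool_rot: [[-0.11, 0.002, -0.994], [0.994, -0.001, -0.11], [-0.001, -1.0, -0.001]]
force: [-1.8, -0.7, 5.7]
finger_gap: 0.0231
```

View pics/w5.png

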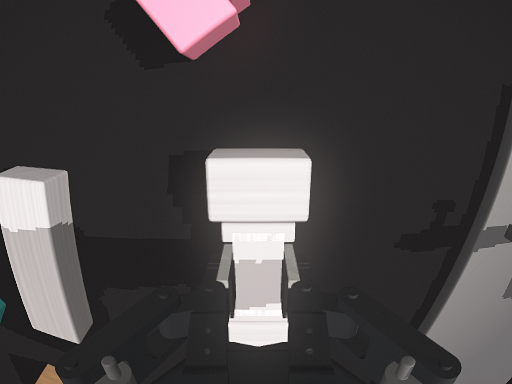

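```bash
python3 -m inch '[{"x":0,"y":-0.9,"z":0,"twist":0},{"x":0,"y":-1,"z":0,"twist":0},{"x":0,"y":-1,"z":0,"twist":0},{"x":0,"y":-1,"z":0,"twist":1},{"x":0,"y":0,"z":0,"twist":1}]'
python3 -c "
from h import *
wshot('w6')
go(st(0,0,.06),84.2)"
```

```text
time: 9.12
position: [0.5203, -0.1645, 0.0857]
tool_rot: [[0.103, 0.004, -0.995], [0.995, 0.0, 0.103], [0.0, -1.0, -0.004]]
force: [-0.9, 0.0, -4.3]
finger_gap: 0.0226
t 9.18 pos [ 0.5191 -0.1641  0.0842] yaw 83.81 F [-0.6  0.  -4.8] gap 0.0227 q [-0.02  0.3  -0.11 -0.   -1.16 -1.66]
 units x,y,z [ 7.982 -0.187  2.127] twist -0.064
```

View pics/w6.png

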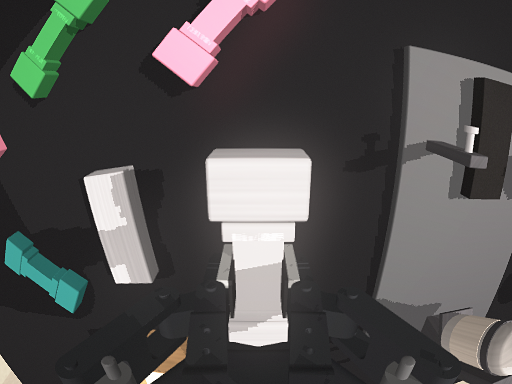

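```bash
python3 - <<'E'
from h import *
d=load('w5');s=d['state']
crop('w5b',d['pixels'],195,140,325,240,6)
def wp(q,z): o,w=wray(d,s,*q); return o+w*(z-o[2])/w[2]
for q in [(208,158),(310.5,158),(209,221),(309,221)]:
    p=wp(q,.026); print(p.round(4), (s['tool_rot'].T@(p-s['position'])).round(4))
E
python3 -m inch '[{"x":1,"y":0,"z":0.25,"twist":-0.06},{"x":1,"y":0,"z":0.25,"twist":0},{"x":1,"y":0,"z":0.25,"twist":0},{"x":1,"y":0,"z":0.25,"twist":0},{"x":1,"y":0,"z":0.25,"twist":0}]' | egrep 'pos|force|gap'
```

```text
[ 0.4612 -0.1912  0.026 ] [-0.0198 -0.0582  0.0611]
[ 0.4564 -0.1482  0.026 ] [ 0.0233 -0.0583  0.0611]
[ 0.49   -0.1891  0.026 ] [-0.0209 -0.0582  0.0323]
[ 0.485  -0.1442  0.026 ] [ 0.0243 -0.0582  0.0323]
position: [0.4946, -0.0106, 0.0826]
force: [0.4, -0.2, -3.6]
finger_gap: 0.0226
```

View pics/w5b.png

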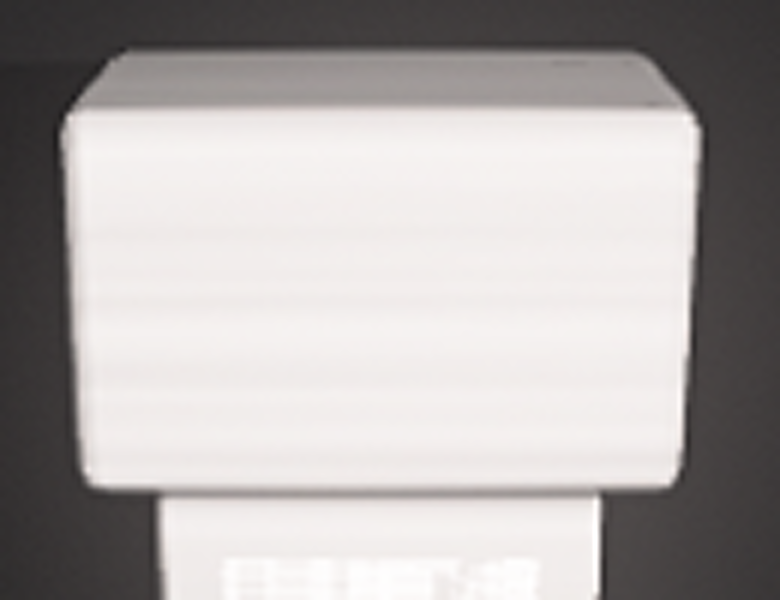

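```bash
python3 -m inch '[{"x":1,"y":0,"z":0.25,"twist":0},{"x":1,"y":0,"z":0.25,"twist":0},{"x":0.9,"y":0,"z":0.25,"twist":0},{"x":0,"y":0,"z":0,"twist":0}]' | egrep 'pos|force|gap'
python3 -c "
from h import *
wshot('w7')
go(st(.001,-.001,-.032),84.2)"
```

```text
position: [0.4805, 0.0784, 0.0828]
force: [-0.2, -0.4, -3.2]
finger_gap: 0.0226
t 10.35 pos [0.4807 0.0775 0.0829] yaw 84.77 F [-0.   0.6 -3.9] gap 0.0229 q [ 0.48  0.2  -0.25 -0.   -1.12 -2.14]
 units x,y,z [ 0.081  2.829 -0.055] twist 0.096
```

View pics/w7.png

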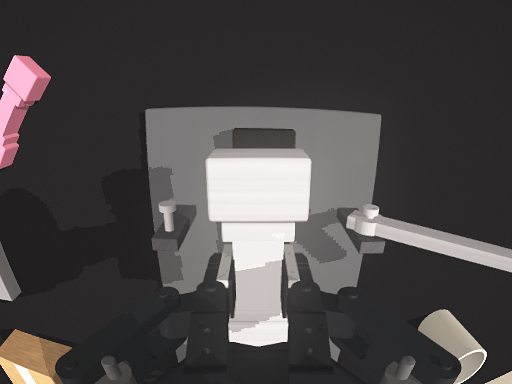

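```bash
python3 -m inch '[{"x":0.09,"y":0.9,"z":-0.05,"twist":0.09},{"x":0,"y":0.9,"z":0,"twist":0},{"x":0,"y":0.8,"z":0,"twist":0},{"x":0,"y":0,"z":0,"twist":0}]' | egrep 'pos|force|gap'
python3 -c "
from h import *
wshot('w8')
go(st(.001,-.001,-.032),84.2)"
```

```text
position: [0.4814, 0.078, 0.0039]
force: [-1.0, -0.4, -2.2]
finger_gap: 0.0226
t 10.9 pos [0.4829 0.0786 0.0054] yaw 84.07 F [-0.1 -0.5 -3.6] gap 0.0229 q [ 0.48  0.28 -0.37  0.   -0.92 -2.16]
 units x,y,z [0.035 0.246 0.021] twist -0.021
```

View pics/w8.png

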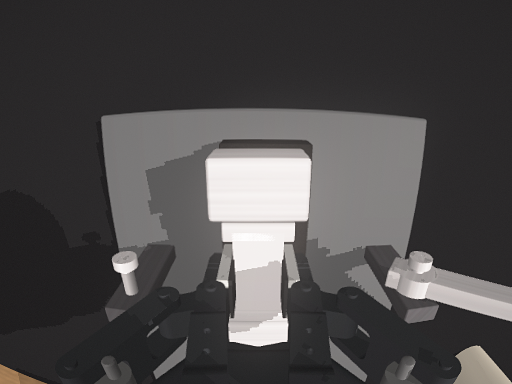

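```bash
python3 -m inch '[{"x":0.06,"y":0.15,"z":0.02,"twist":0},{"x":0,"y":0.1,"z":0,"twist":0},{"x":0,"y":0,"z":0,"twist":0}]' | egrep 'pos|force|gap'
```

```text
position: [0.4832, 0.0815, -0.0014]
force: [0.5, 0.1, -5.0]
finger_gap: 0.0228
```

```bash
python3 -m inch '[{"x":0,"y":0.06,"z":0,"twist":0},{"x":0,"y":0,"z":0,"twist":0}]' | egrep 'pos|force|gap'
```

```text
position: [0.4835, 0.0816, -0.0022]
force: [-4.2, -0.0, 5.7]
finger_gap: 0.0225
```

```bash
python3 -m inch '[{"x":0,"y":0.06,"z":0,"twist":0},{"x":0,"y":0,"z":0,"twist":0}]' | egrep 'pos|force|gap'
```

```text
position: [0.4836, 0.0816, -0.0022]
force: [-10.1, 0.6, 21.8]
finger_gap: 0.0227
```

```bash
python3 -m inch '[{"x":0,"y":-0.07,"z":0,"twist":0},{"x":0,"y":0,"z":0,"twist":0}]' | egrep 'pos|force|gap'
python3 -m inch '[{"x":0,"y":0,"z":0,"twist":0},{"x":0,"y":0,"z":0,"twist":0},{"x":0,"y":0,"z":0,"twist":0},{"x":0,"y":0,"z":0,"twist":0}]' 0| egrep 'pos|force|gap'
python3 -m inch '[{"x":0,"y":-1,"z":0,"twist":0},{"x":0,"y":-1,"z":0,"twist":0},{"x":0,"y":-1,"z":0,"twist":0},{"x":0,"y":-1,"z":0,"twist":0},{"x":0,"y":-1,"z":0,"twist":0}]'| egrep 'pos|force|gap'
python3 -c "
from h import *
wshot('w9');d=r.get_image('side');save('s9',d['pixels']);np.save('pics/s9.npy',d,allow_pickle=True)
d=r.get_image('top');save('t9',d['pixels']);np.save('pics/t9.npy',d,allow_pickle=True)"
```

```text
position: [0.4836, 0.0817, -0.0022]
force: [-3.9, 0.8, 6.9]
finger_gap: 0.0229
position: [0.4832, 0.0815, -0.0032]
force: [-0.4, 0.2, 0.5]
finger_gap: 0.0853
position: [0.483, 0.0814, 0.1479]
force: [0.3, 0.3, 0.2]
finger_gap: 0.0853
```

View pics/w9.png

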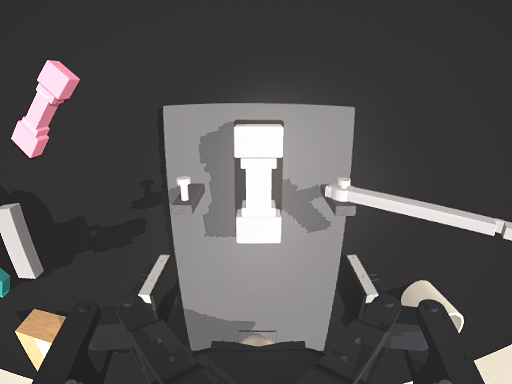

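View pics/s9.png

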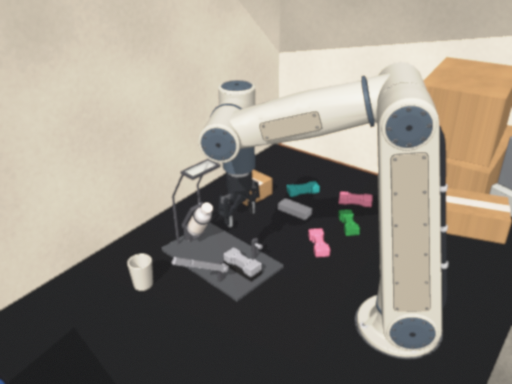

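View pics/t9.png

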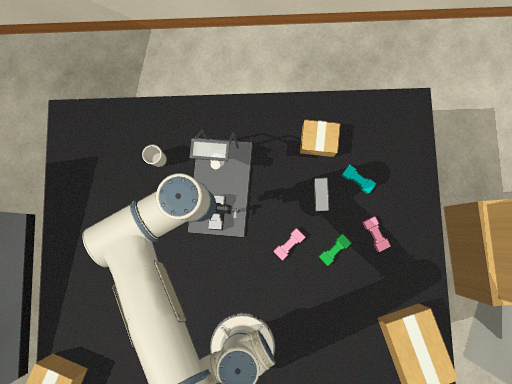

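The bar lies on the pad: wrist view from (235,125) to (281,241), with bolt 2 at (184,180) and the pivot at (343,183). I'll measure how well it is centred, the bracket tab in this view, and where the wrist link sits relative to the guard.

Run:
```python
from h import *
d=load('w9');s=d['state'];t=load('t9');sd=load('s9')
crop('w9b',d['pixels'],150,95,370,275,3.6); crop('w9t',d['pixels'],320,150,512,260,4.1)
p,e=tri([ray(t,178,195),ray(sd,237,87)]); print('wrist cap',p,e, SR.T@(p-PAD), s['position'],go(st(0,0,0)))
for h in (.1,.2,.3,.4): q=s['position']+[0,0,h]; print(h,proj(t,q),proj(sd,q))
```

```text
t 13.3 pos [0.4842 0.0819 0.1484] yaw 84.09 F [-0.2 -0.6 -0.8] gap 0.0853 q [ 0.49  0.16 -0.13  0.   -1.28 -2.16]
 units x,y,z [-0.053  3.946  0.098] twist None
wrist cap [0.48221615 0.08185009 0.60825457] [np.float64(0.0016227354399040096), np.float64(0.0016227354399039173)] [0.00060636 0.00111709 0.57825457] [0.48301466 0.08142335 0.14785765] None
0.1 [207.47538477 207.83219068] [240.29448297 205.91359181]
0.2 [201.61592272 205.26962455] [239.27512964 175.97824768]
0.3 [194.42163419 202.12328791] [238.17889649 143.78517442]
0.4 [185.37776237 198.16805799] [236.99674526 109.06894526]
```

View pics/w9b.png

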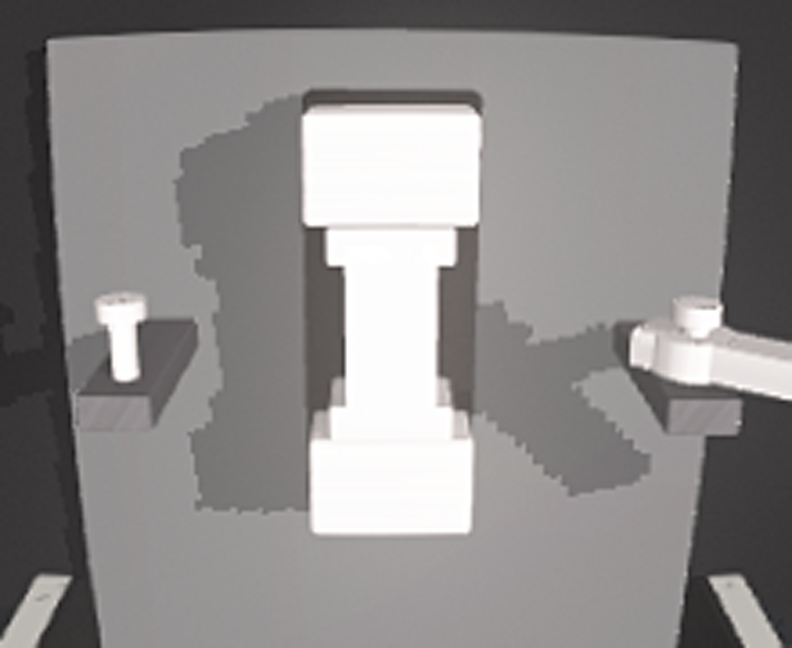

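View pics/w9t.png

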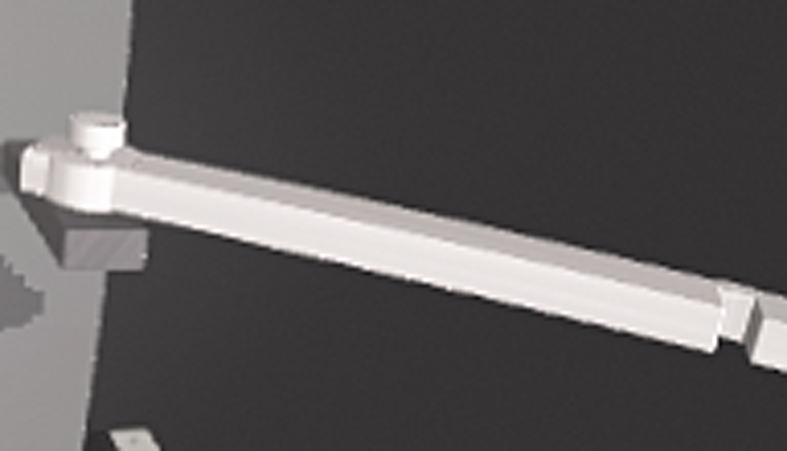

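```bash
python3 - <<'E'
from h import *
d=load('w9');s=d['state']
bc=lambda u,v:(150+(u+.5)/3.6-.5,95+(v+.5)/3.6-.5)
def wp(q,z): o,w=wray(d,s,*q); return o+w*(z-o[2])/w[2]
P=np.array([SR.T@(wp(bc(*q),.056)-PAD) for q in [(303,110),(480,110),(470,533),(310,533)]]); print(P.round(4),P.mean(0)); v=P[2]+P[3]-P[0]-P[1]; print(np.degrees(np.arctan2(v[1],v[0])))
Q=[SR.T@(wp(bc(*q),.012)-PAD) for q in [(48,40),(737,44)]];print('plate near corners',Q)
Q=[SR.T@(wp(bc(*q),.030)-PAD) for q in [(303,92),(482,92)]];print('pad near corners',Q)
E
python3 -m inch '[{"x":0,"y":-1,"z":0,"twist":-1},{"x":0,"y":-0.7,"z":0,"twist":-1},{"x":0,"y":0,"z":0,"twist":-1},{"x":0,"y":0,"z":0,"twist":-1},{"x":0,"y":0,"z":0,"twist":-1}]' | egrep 'pos|force|gap'
python3 -m inch '[{"x":0,"y":0,"z":0,"twist":-1},{"x":0,"y":0,"z":0,"twist":-1},{"x":0,"y":0,"z":0,"twist":-1},{"x":0,"y":0,"z":0,"twist":-1},{"x":0,"y":0,"z":0,"twist":-1}]' | egrep 'pos|force|gap'
python3 -m inch '[{"x":0,"y":0,"z":0,"twist":-1},{"x":0,"y":0,"z":0,"twist":-1},{"x":0,"y":0,"z":0,"twist":-1},{"x":0,"y":0,"z":0,"twist":-1},{"x":0,"y":0,"z":0,"twist":-1}]' | egrep 'pos|force|gap'
python3 -c "
from h import *
go(st(0,.235,.17),174.2)"
```

```text
[[-0.0602 -0.02    0.026 ]
 [-0.0601  0.0248  0.026 ]
 [ 0.0591  0.0247  0.026 ]
 [ 0.0589 -0.0212  0.026 ]] [-0.00057165  0.00206023  0.026     ]
-0.3181485578351801
plate near corners [array([-0.08042129, -0.10059246, -0.018     ]), array([-0.0788042 ,  0.10651918, -0.018     ])]
pad near corners [array([-6.29195875e-02, -2.20241619e-02,  2.77555756e-17]), array([-6.28179597e-02,  2.74997693e-02,  2.77555756e-17])]
position: [0.4826, 0.0814, 0.1967]
force: [-0.1, -0.2, -0.3]
finger_gap: 0.0854
position: [0.4826, 0.0814, 0.1967]
force: [-0.9, 0.3, -0.1]
finger_gap: 0.0856
position: [0.4826, 0.0814, 0.1966]
force: [0.3, 0.2, 0.3]
finger_gap: 0.0852
t 15.18 pos [0.4826 0.0814 0.1966] yaw 174.28 F [0.3 0.2 0.3] gap 0.0852 q [ 0.49  0.14 -0.03 -0.   -1.4  -0.59]
 units x,y,z [ 0.024 -0.118 -7.811] twist 0.013
```

The bar is within about 1 mm of the pad centre and in line to 0.3°. Now to the tab.

```bash
python3 -m inch '[{"x":0,"y":0,"z":-1,"twist":0},{"x":0,"y":0,"z":-1,"twist":0},{"x":0,"y":0,"z":-1,"twist":0},{"x":0,"y":0,"z":-1,"twist":0},{"x":0,"y":0,"z":-1,"twist":0}]' | egrep 'pos|force|gap'
python3 -m inch '[{"x":0,"y":0,"z":-1,"twist":0},{"x":0,"y":0,"z":-1,"twist":0},{"x":0,"y":0,"z":0,"twist":0}]' | egrep 'pos|force|gap'
python3 -c "
from h import *
wshot('w10')
go(st(0,.235,.098),174.2)"
```

```text
position: [0.4981, 0.2315, 0.1966]
force: [0.1, 0.4, 0.6]
finger_gap: 0.0857
position: [0.5041, 0.2917, 0.1958]
force: [1.1, 0.4, -0.3]
finger_gap: 0.0855
t 16.23 pos [0.5042 0.2906 0.1963] yaw 174.15 F [-0.3 -0.2 -0.4] gap 0.0855 q [ 0.79  0.32  0.21 -0.   -1.46 -0.89]
 units x,y,z [ 0.043  2.274 -0.802] twist -0.008
```

View pics/w10.png

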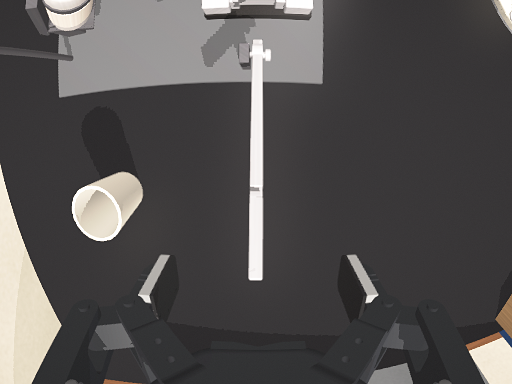

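Run:
```python
from h import *
d=load('w10');s=d['state'];t=load('top0');sd=load('side0')
tc=lambda u,v:(120+(u+.5)/3.4-.5,120+(v+.5)/3.4-.5);sc=lambda u,v:(110+(u+.5)/3.7-.5,140+(v+.5)/3.7-.5)
p,e=tri([wray(d,s,256.5,278),ray(t,*tc(42,283)),ray(sd,*sc(236,446))]);print(p,e,SR.T@(p-PAD))
q,e=tri([wray(d,s,256.5,278),ray(t,*tc(42,283))]);print(q,e,SR.T@(q-PAD))
# tool-plane x offset of the strip: assuming z of bracket points
for uv,L in [((256.5,278),.215),((256,185),.14)]:
    P=[wproj(d,s,st(0,.08+l*np.cos(.65),.037+l*np.sin(.65))) for l in (L,)]; print(uv,P)
```

```text
[0.50908483 0.33257882 0.19759192] [np.float64(0.0019461538292386076), np.float64(0.0007629510312050617), np.float64(0.0014521225168071317)] [0.00199978 0.25327751 0.16759192]
[0.50918369 0.33649548 0.18923185] [np.float64(0.0007038844634108091), np.float64(0.000703884463410596)] [0.00170233 0.25718411 0.15923185]
(256.5, 278) [array([257.86646072, 277.51210092])]
(256, 185) [array([257.67854014, 180.21623276])]
```

```bash
python3 -m inch '[{"x":0,"y":0.6,"z":-0.8,"twist":0},{"x":0,"y":0.8,"z":0,"twist":0},{"x":0,"y":0.87,"z":0,"twist":0},{"x":0,"y":0,"z":0,"twist":0}]' | egrep 'pos|force|gap'
python3 -c "
from h import *
wshot('w11')
go(st(0,.235,.098),174.2)"
```

```text
position: [0.5057, 0.3129, 0.1268]
force: [0.5, -0.4, 0.2]
finger_gap: 0.0851
t 16.77 pos [0.5068 0.3136 0.1288] yaw 174.07 F [ 0.1 -0.2  1.5] gap 0.0858 q [ 0.82  0.37  0.11  0.   -1.31 -0.92]
 units x,y,z [ 0.055  0.028 -0.028] twist -0.022
```

View pics/w11.png

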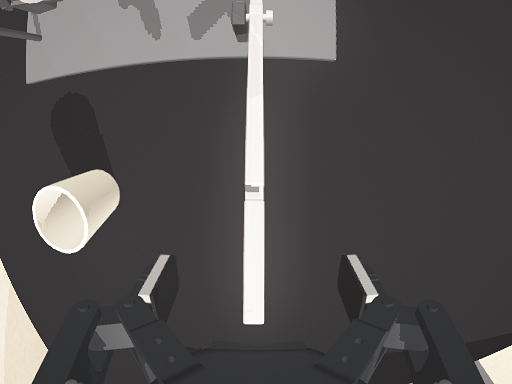

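```bash
python3 -m inch '[{"x":-0.02,"y":0,"z":0,"twist":0},{"x":0,"y":0,"z":0,"twist":0},{"x":0,"y":0,"z":0,"twist":0},{"x":0,"y":0,"z":0,"twist":0},{"x":0,"y":0,"z":0,"twist":0}]' 1| egrep 'pos|force|gap'
python3 -c "
from h import *
wshot('w12')
s=r.read_state();p=SR.T@(s['position']-PAD);print(p)
go(st(0,.235,.098),174.2)
pv=np.array([.08,.037])
# grasp pt
g=p[1:]+[0,.057]-pv; print('radius',np.hypot(*g),'phi',np.pi-np.arctan2(g[1],g[0]))"
```

```text
position: [0.5082, 0.3143, 0.1301]
force: [1.3, 0.3, 0.5]
finger_gap: 0.0091
[0.0030038  0.23498323 0.10010775]
t 17.45 pos [0.5082 0.3143 0.1301] yaw 174.07 F [1.1 1.3 2.1] gap 0.0088 q [ 0.82  0.37  0.11  0.   -1.31 -0.92]
 units x,y,z [ 0.1   0.07 -0.  ] twist -0.022
radius 0.19607567897517364 phi 2.48229971632363
```

View pics/w12.png

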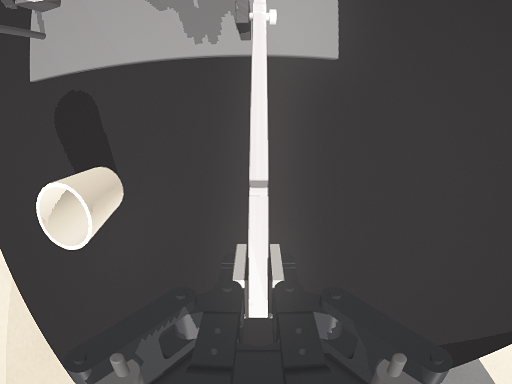

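```bash
python3 -c "
import numpy as np
R=.196;a=np.linspace(.6593,np.pi,18)
y=R*np.cos(a);z=R*np.sin(a)
for i in range(17): print(i, round(np.pi-a[i+1],2),'y',round(-(z[i+1]-z[i])/.03,2),'z',round((y[i]-y[i+1])/.03,2))"
python3 -m inch '[{"x":0,"y":-0.74,"z":0.61,"twist":0},{"x":0,"y":0,"z":0,"twist":0}]' | egrep 'pos|force|gap'
```

```text
0 2.34 y -0.71 z 0.64
1 2.19 y -0.61 z 0.73
2 2.04 y -0.5 z 0.81
3 1.9 y -0.37 z 0.88
4 1.75 y -0.24 z 0.92
5 1.61 y -0.1 z 0.95
6 1.46 y 0.04 z 0.95
7 1.31 y 0.17 z 0.94
8 1.17 y 0.31 z 0.9
9 1.02 y 0.44 z 0.85
10 0.88 y 0.56 z 0.77
11 0.73 y 0.66 z 0.69
12 0.58 y 0.75 z 0.58
13 0.44 y 0.83 z 0.47
14 0.29 y 0.89 z 0.34
15 0.15 y 0.93 z 0.21
16 0.0 y 0.95 z 0.07
position: [0.506, 0.2945, 0.1521]
force: [2.5, -1.3, -2.4]
finger_gap: 0.0089
```

Low force, and the bracket follows. I'll continue along the arc.

```bash
python3 -m inch '[{"x":0,"y":-0.58,"z":0.76,"twist":0},{"x":0,"y":-0.5,"z":0.81,"twist":0},{"x":0,"y":-0.37,"z":0.88,"twist":0},{"x":0,"y":0,"z":0,"twist":0}]' | egrep 'pos|force|gap'
```

```text
position: [0.4978, 0.22, 0.1961]
force: [0.6, -0.3, -3.3]
finger_gap: 0.0086
```

```bash
python3 -m inch '[{"x":0,"y":-0.24,"z":0.92,"twist":0},{"x":0,"y":-0.1,"z":0.95,"twist":0},{"x":0,"y":0.04,"z":0.95,"twist":0},{"x":0,"y":0,"z":0,"twist":0}]' | egrep 'pos|force|gap'
python3 -c "
from h import *
wshot('w13')
s=r.read_state();p=SR.T@(s['position']-PAD);print(p)
g=p[1:]+[0,.057]-np.array([.08,.037]); print('radius',np.hypot(*g),'phi',np.pi-np.arctan2(g[1],g[0]))"
```

```text
position: [0.4888, 0.1376, 0.2044]
force: [-0.6, 1.2, -5.1]
finger_gap: 0.0089
[0.00154296 0.05758993 0.17441552]
radius 0.19570284837994092 phi 1.456033894793724
```

View pics/w13.png

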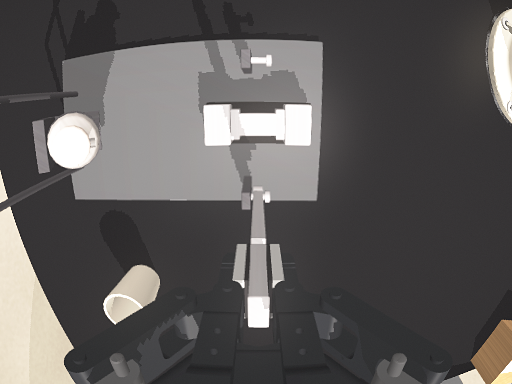

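The bracket stands upright in the grip and the bar is undisturbed at (258,124). I continue down.

```bash
python3 -m inch '[{"x":0,"y":0.17,"z":0.94,"twist":0},{"x":0,"y":0.31,"z":0.9,"twist":0},{"x":0,"y":0.44,"z":0.85,"twist":0},{"x":0,"y":0,"z":0,"twist":0}]' | egrep 'pos|force|gap'
```

```text
position: [0.4801, 0.0582, 0.1768]
force: [-5.3, 2.6, -0.4]
finger_gap: 0.0087
```

```bash
python3 -m inch '[{"x":0,"y":0.56,"z":0.77,"twist":0},{"x":0,"y":0.66,"z":0.69,"twist":0},{"x":0,"y":0.75,"z":0.58,"twist":0},{"x":0,"y":0,"z":0,"twist":0}]' | egrep 'pos|force|gap'
python3 -c "
from h import *
s=r.read_state();p=SR.T@(s['position']-PAD);print(p)
g=p[1:]+[0,.057]-np.array([.08,.037]); print('radius',np.hypot(*g),'phi',np.pi-np.arctan2(g[1],g[0]))"
```

```text
position: [0.4734, -0.0028, 0.1172]
force: [-7.4, 1.1, 2.2]
finger_gap: 0.009
[ 0.00039358 -0.08395753  0.08722319]
radius 0.19590529322116643 phi 0.5791605544554694
```

```bash
python3 -m inch '[{"x":0.05,"y":0.83,"z":0.47,"twist":0},{"x":0.03,"y":0.89,"z":0.34,"twist":0},{"x":0,"y":0,"z":0,"twist":0}]' | egrep 'pos|force|gap'
python3 -c "
from h import *
wshot('w14')
s=r.read_state();p=SR.T@(s['position']-PAD);print(p)
g=p[1:]+[0,.057]-np.array([.08,.037]); print('radius',np.hypot(*g),'phi',np.pi-np.arctan2(g[1],g[0]))"
```

```text
position: [0.4709, -0.0262, 0.0665]
force: [-1.7, 0.7, 1.3]
finger_gap: 0.0094
[ 0.00029027 -0.10724768  0.0370219 ]
radius 0.19573755830267073 phi 0.29560446696053955
```

View pics/w14.png

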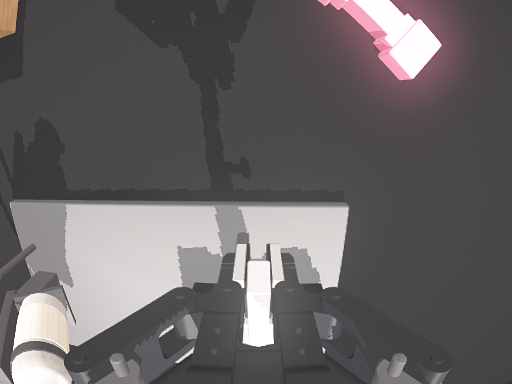

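```bash
python3 -m inch '[{"x":0,"y":0.93,"z":0.21,"twist":0},{"x":0,"y":0.6,"z":0.05,"twist":0},{"x":0,"y":0,"z":0,"twist":0}]' | egrep 'pos|force|gap'
python3 -c "
from h import *
s=r.read_state();p=SR.T@(s['position']-PAD);print(p)
g=p[1:]+[0,.057]-np.array([.08,.037]); print('radius',np.hypot(*g),'phi',np.pi-np.arctan2(g[1],g[0]))"
```

```text
position: [0.4701, -0.0336, 0.0209]
force: [-1.5, 0.7, 1.8]
finger_gap: 0.009
[ 0.00022974 -0.11497533 -0.00909332]
radius 0.1952801429345681 phi 0.0558805433617815
```

```bash
python3 -m inch '[{"x":0,"y":0.25,"z":0.01,"twist":0},{"x":0,"y":0,"z":0,"twist":0}]' | egrep 'pos|force|gap'
```

```text
position: [0.4701, -0.0338, 0.0134]
force: [-1.0, 1.8, 2.7]
finger_gap: 0.0089
```

```bash
python3 -m inch '[{"x":0,"y":0.12,"z":0.01,"twist":0},{"x":0,"y":0,"z":0,"twist":0}]' | egrep 'pos|force|gap'
```

```text
position: [0.4701, -0.0339, 0.0094]
force: [-0.2, 5.0, 1.9]
finger_gap: 0.0086
```

```bash
python3 -m inch '[{"x":0,"y":0.08,"z":-0.01,"twist":0},{"x":0,"y":0,"z":0,"twist":0}]' | egrep 'pos|force|gap'
```

```text
position: [0.4701, -0.0339, 0.0068]
force: [0.0, 4.7, 1.8]
finger_gap: 0.0091
```

```bash
python3 -m inch '[{"x":0,"y":0.06,"z":-0.02,"twist":0},{"x":0,"y":0,"z":0,"twist":0}]' | egrep 'pos|force|gap'
```

```text
position: [0.47, -0.034, 0.0051]
force: [1.2, 1.7, 3.1]
finger_gap: 0.0092
```

```bash
python3 -m inch '[{"x":0,"y":0.08,"z":0,"twist":0},{"x":0,"y":0,"z":0,"twist":0}]' | egrep 'pos|force|gap'
```

```text
position: [0.47, -0.0338, 0.0026]
force: [2.4, 1.7, 2.2]
finger_gap: 0.0089
```

```bash
python3 -m inch '[{"x":0,"y":0.08,"z":0,"twist":0},{"x":0,"y":0,"z":0,"twist":0}]' | egrep 'pos|force|gap'; python3 -c "
from h import *
wshot('w15');d=r.get_image('side');np.save('pics/s15.npy',d,allow_pickle=True);crop('s15',d['pixels'],150,180,310,300,5)"
```

```text
position: [0.47, -0.0338, 0.0002]
force: [3.3, 1.4, 3.1]
finger_gap: 0.009
```

View pics/s15.png

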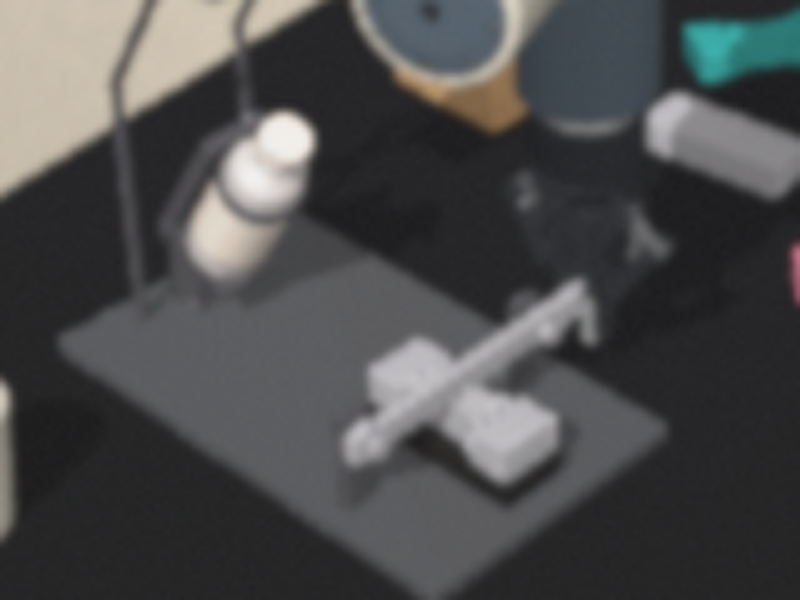

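```bash
python3 - <<'E'
from h import *
d=load('s15')
for f in (0,.05,.1,.15):
  print(f,[((proj(d,st(0,.08-l*np.cos(f),.037+l*np.sin(f)+dz))-[150,180])*5).round(0) for l in (0.,.185) for dz in(-.009,.009)])
E
python3 -m inch '[{"x":0,"y":0.08,"z":0,"twist":0},{"x":0,"y":0,"z":0,"twist":0}]' | egrep 'pos|force|gap'
```

```text
0 [array([370., 450.]), array([369., 426.]), array([576., 311.]), array([576., 288.])]
0.05 [array([370., 450.]), array([369., 426.]), array([576., 300.]), array([576., 277.])]
0.1 [array([370., 450.]), array([369., 426.]), array([575., 288.]), array([575., 266.])]
0.15 [array([370., 450.]), array([369., 426.]), array([574., 278.]), array([574., 255.])]
position: [0.47, -0.0336, -0.0022]
force: [3.8, 2.3, 3.0]
finger_gap: 0.0088
```

View pics/w15.png

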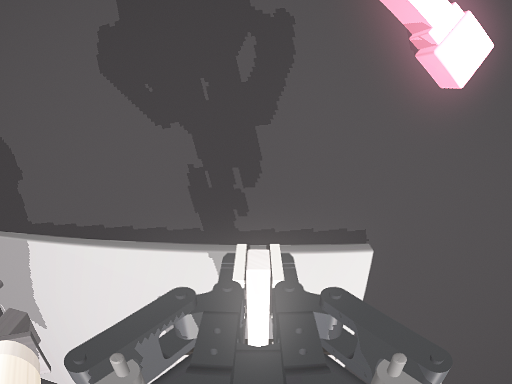

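Run:
```python
from h import *
d=r.get_image('side');np.save('pics/s16.npy',d,allow_pickle=True);crop('s16',d['pixels'],205,225,280,285,10)
crop('s15b',load('s15')['pixels'],205,225,280,285,10)
a=d['pixels'].astype(int);b=load('s15')['pixels'].astype(int)
go([0,0,0])
```

```text
t 22.45 pos [ 0.4699 -0.0336 -0.0021] yaw 174.11 F [4.  2.7 3.7] gap 0.0092 q [ 0.26  0.26 -0.42  0.   -0.89 -0.37]
 units x,y,z [15.697 -0.085  0.493] twist None
```

View pics/s16.png

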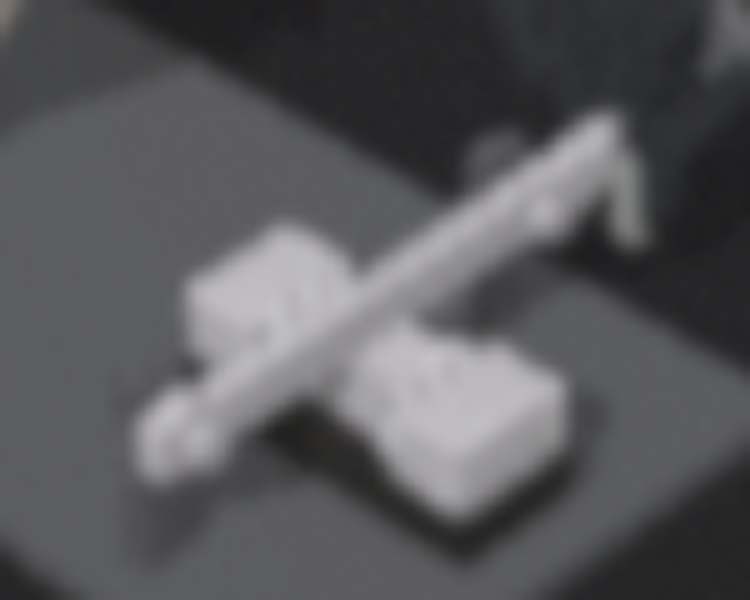

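View pics/s15b.png

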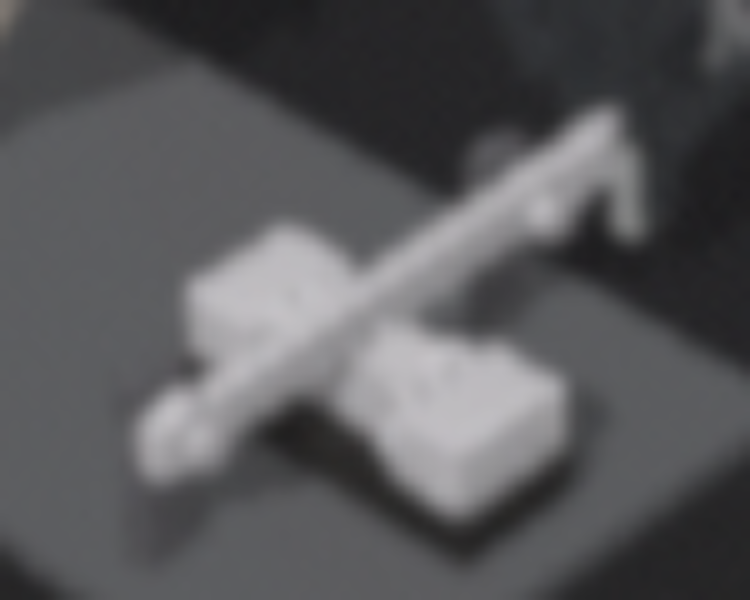

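The bracket is still following down: its centreline at bolt 2 is a little above the bolt head at (548,210). I continue until the force rises.

```bash
python3 -m inch '[{"x":0,"y":0.1,"z":0,"twist":0},{"x":0,"y":0,"z":0,"twist":0}]' | egrep 'pos|force|gap'
```

```text
position: [0.4703, -0.0336, -0.0035]
force: [-2.3, 4.7, 18.6]
finger_gap: 0.0089
```

```bash
python3 -m inch '[{"x":0,"y":0.1,"z":0,"twist":0},{"x":0,"y":0,"z":0,"twist":0}]' | egrep 'pos|force|gap'
```

```text
position: [0.4705, -0.0336, -0.0043]
force: [-10.1, 8.9, 38.3]
finger_gap: 0.0092
```

```bash
python3 -m inch '[{"x":0,"y":0.1,"z":0,"twist":0},{"x":0,"y":0,"z":0,"twist":0}]' | egrep 'pos|force|gap'
```

```text
position: [0.4709, -0.0336, -0.005]
force: [-18.4, 9.9, 59.9]
finger_gap: 0.0091
```

Hard stop at z≈−0.003, with the force rising sharply, so the bracket is down. I unload, release and look.

```bash
python3 -m inch '[{"x":0,"y":-0.25,"z":0,"twist":0},{"x":0,"y":0,"z":0,"twist":0}]' | egrep 'pos|force|gap'
python3 -m inch '[{"x":0,"y":0,"z":0,"twist":0},{"x":0,"y":0,"z":0,"twist":0},{"x":0,"y":0,"z":0,"twist":0},{"x":0,"y":0,"z":0,"twist":0}]' 0| egrep 'pos|force|gap'
python3 -m inch '[{"x":0,"y":-1,"z":0,"twist":0},{"x":0,"y":-1,"z":0,"twist":0},{"x":0,"y":-1,"z":0,"twist":0},{"x":0,"y":-1,"z":0,"twist":0},{"x":0,"y":-1,"z":0,"twist":0}]'| egrep 'pos|force|gap'
python3 -c "
from h import *
go([0,0,0])
wshot('w17');d=r.get_image('side');np.save('pics/s17.npy',d,allow_pickle=True);crop('s17',d['pixels'],205,225,280,285,10)"
```

```text
position: [0.47, -0.0334, -0.003]
force: [5.0, 4.9, 3.1]
finger_gap: 0.0089
position: [0.4688, -0.0341, -0.0041]
force: [-0.2, -0.7, -0.3]
finger_gap: 0.0804
position: [0.469, -0.034, 0.1471]
force: [0.7, 0.5, -0.6]
finger_gap: 0.0853
t 24.57 pos [ 0.469  -0.034   0.1471] yaw 174.08 F [ 0.7  0.5 -0.6] gap 0.0853 q [ 0.26  0.12 -0.18  0.   -1.27 -0.37]
 units x,y,z [15.663  4.914  0.485] twist None
```

View pics/s17.png

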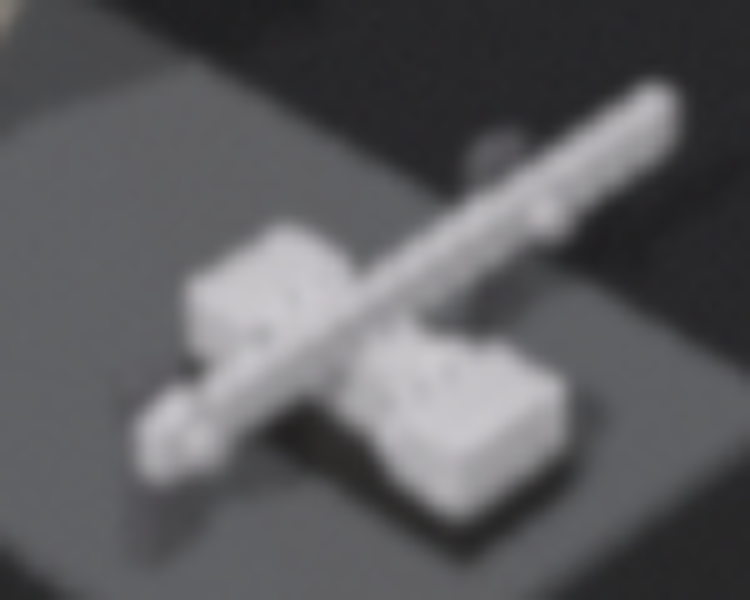

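View pics/w17.png

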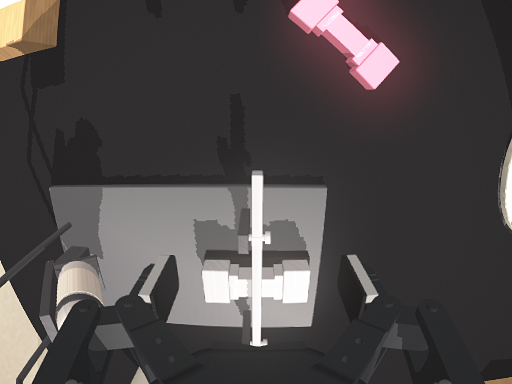

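Run:
```python
from h import *
crop('w17b',load('w17')['pixels'],225,160,295,360,3)
t=r.get_image('top');np.save('pics/t17.npy',t,allow_pickle=True);crop('t17',t['pixels'],180,180,280,245,7)
d=load('s17')
for f in (0,.05,.1):
  for l in (0,.15,.215):
    print(f,l,[((proj(d,st(x,.08-l*np.cos(f),.037+l*np.sin(f)))-[205,225])*10).round(0) for x in (-.005,-.012)])
```

```text
0 0 [array([200., 433.]), array([216., 443.])]
0 0.15 [array([540., 205.]), array([556., 214.])]
0 0.215 [array([675., 114.]), array([691., 123.])]
0.05 0 [array([200., 433.]), array([216., 443.])]
0.05 0.15 [array([539., 186.]), array([556., 195.])]
0.05 0.215 [array([675.,  88.]), array([691.,  96.])]
0.1 0 [array([200., 433.]), array([216., 443.])]
0.1 0.15 [array([538., 168.]), array([554., 177.])]
0.1 0.215 [array([673.,  62.]), array([689.,  71.])]
```

View pics/w17b.png

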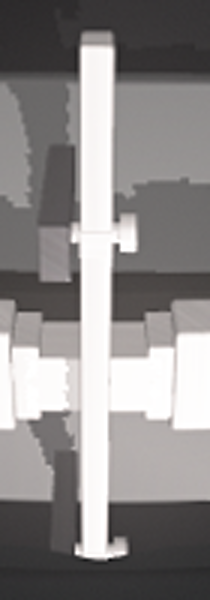

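View pics/t17.png

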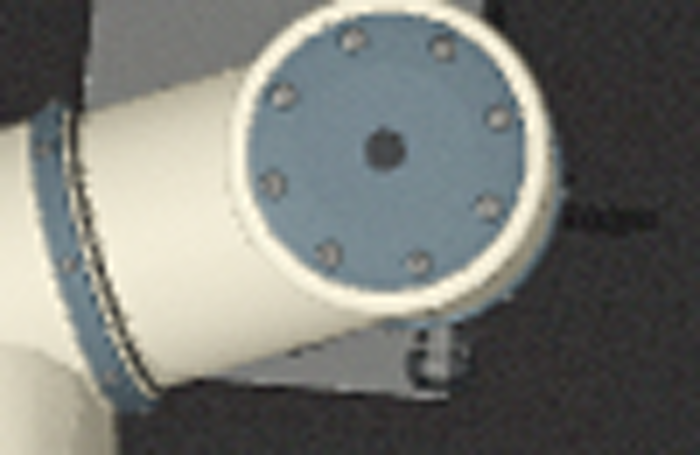

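The bracket is down and level: bolt-2 head at (545,212), as predicted for 0 rad, with the shank in the slot. Next is the cap. The tool only points straight down, so I'll use the outer open finger. It stands 42–57 mm off the axis, so it reaches the cap from the pad's side while the gripper body stays in front of the guard edge.

```bash
python3 -c "
from h import *
go(st(.06,0,.115),174.2)"
python3 -m inch '[{"x":0,"y":0,"z":-1,"twist":0},{"x":0,"y":0,"z":-1,"twist":0},{"x":-0.5,"y":0,"z":-1,"twist":0},{"x":-0.7,"y":0,"z":-0.8,"twist":0},{"x":-0.7,"y":0,"z":0,"twist":0}]'| egrep 'pos|force|gap'
python3 -m inch '[{"x":0,"y":0,"z":0,"twist":0}]'| egrep 'pos|force|gap'
python3 -c "
from h import *
go(st(.092,0,.109),174.2)
wshot('w18');d=r.get_image('side');np.save('pics/s18.npy',d,allow_pickle=True);crop('s18',d['pixels'],150,100,310,220,5)"
```

```text
t 24.73 pos [ 0.4703 -0.0337  0.1477] yaw 174.09 F [-0.1 -0.3 -0.8] gap 0.0851 q [ 0.26  0.12 -0.18  0.   -1.27 -0.37]
 units x,y,z [-1.979  0.098 -3.839] twist -0.019
position: [0.5377, 0.075, 0.1448]
force: [0.1, 0.5, 0.3]
finger_gap: 0.0855
position: [0.5377, 0.0736, 0.1444]
force: [-0.7, -0.8, 0.7]
finger_gap: 0.0856
t 25.48 pos [0.5377 0.0736 0.1444] yaw 174.07 F [-0.7 -0.8  0.7] gap 0.0856 q [ 0.42  0.26 -0.01 -0.   -1.31 -0.53]
 units x,y,z [-1.179  0.177 -0.052] twist -0.022
```

View pics/w18.png

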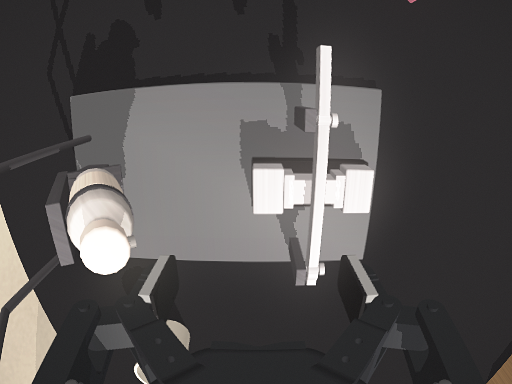

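View pics/s18.png

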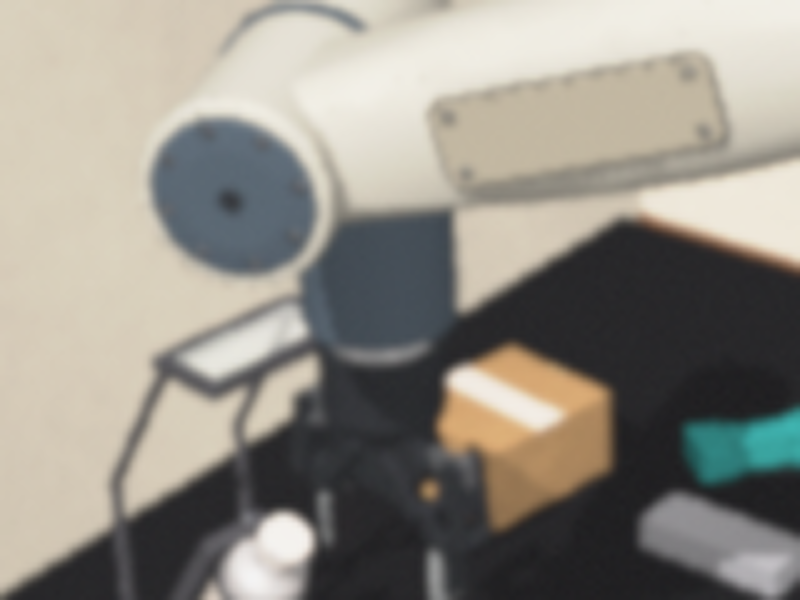

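Run:
```python
from h import *
d=load('w18');s=d['state']
crop('w18c',d['pixels'],50,150,200,310,5)
def wp(q,z): o,w=wray(d,s,*q); return o+w*(z-o[2])/w[2]
print('cap',SR.T@(wp((105,250),.18)-PAD))
t=load('top0');sd=load('side0')
tc=lambda u,v:(120+(u+.5)/3.4-.5,120+(v+.5)/3.4-.5);sc=lambda u,v:(110+(u+.5)/3.7-.5,140+(v+.5)/3.7-.5)
p,e=tri([wray(d,s,105,250),ray(t,*tc(325,153)),ray(sd,*sc(362,252))]);print(SR.T@(p-PAD),e)
# finger open tip predicted: tool (-.0425..-.057, -.051, +-.011)
for x in(-.0425,-.057):
  for z in (-.011,.011): print(x,z,wproj(d,s,s['position']+s['tool_rot']@np.array([x,-.051,z])).round(1))
```

```text
cap [ 0.14918718 -0.00150247  0.15      ]
[0.15037695 0.00024725 0.14692953] [np.float64(0.0006875432690181171), np.float64(0.00038637105292058994), np.float64(0.0003884395380320893)]
-0.0425 -0.011 [177.5 284.6]
-0.0425 0.011 [172.2 249.6]
-0.057 -0.011 [152.7 283. ]
-0.057 0.011 [146.  248.5]
```

View pics/w18c.png

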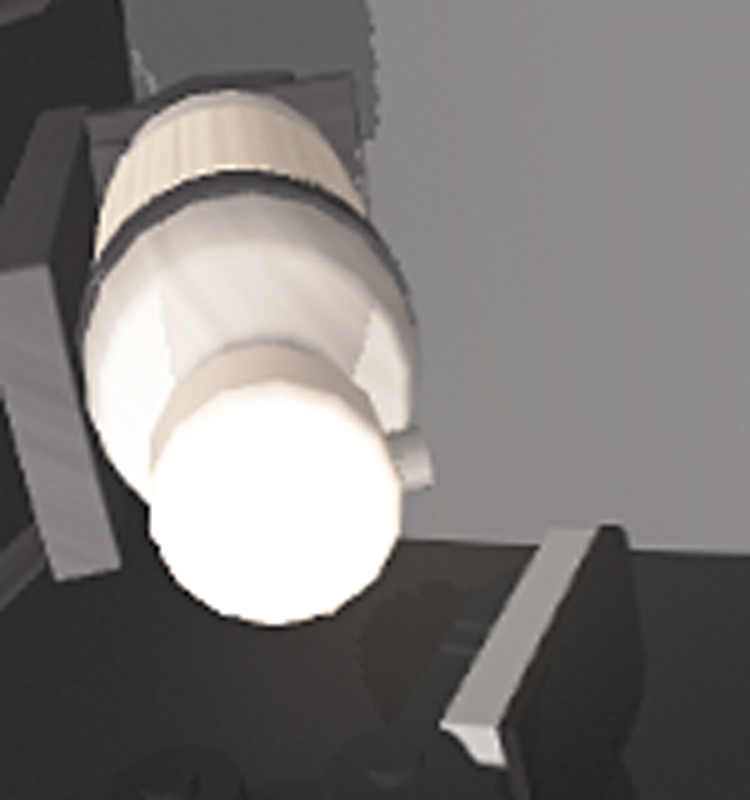

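```bash
python3 -m inch '[{"x":-0.4,"y":0,"z":-0.03,"twist":0},{"x":-0.4,"y":0,"z":0,"twist":0},{"x":0,"y":0,"z":0,"twist":0}]'| egrep 'pos|force|gap'
python3 -m inch '[{"x":-0.25,"y":0,"z":0,"twist":0},{"x":-0.2,"y":0,"z":0,"twist":0},{"x":0,"y":0,"z":0,"twist":0}]'| egrep 'pos|force|gap'
python3 -c "
from h import *
go(st(.095,0,.109),174.2)
wshot('w19');crop('w19c',load('w19')['pixels'],60,160,200,310,5);d=r.get_image('side');np.save('pics/s19.npy',d,allow_pickle=True);crop('s19',d['pixels'],160,130,260,230,6)"
```

```text
position: [0.5625, 0.0719, 0.1459]
force: [0.2, 0.7, 0.4]
finger_gap: 0.0854
position: [0.5755, 0.0707, 0.1461]
force: [0.2, 0.2, -0.4]
finger_gap: 0.0852
t 26.32 pos [0.5755 0.0707 0.1461] yaw 174.07 F [ 0.2  0.2 -0.4] gap 0.0852 q [ 0.39  0.33  0.09  0.   -1.33 -0.5 ]
 units x,y,z [-0.014  0.236 -0.02 ] twist -0.022
```

View pics/w19c.png

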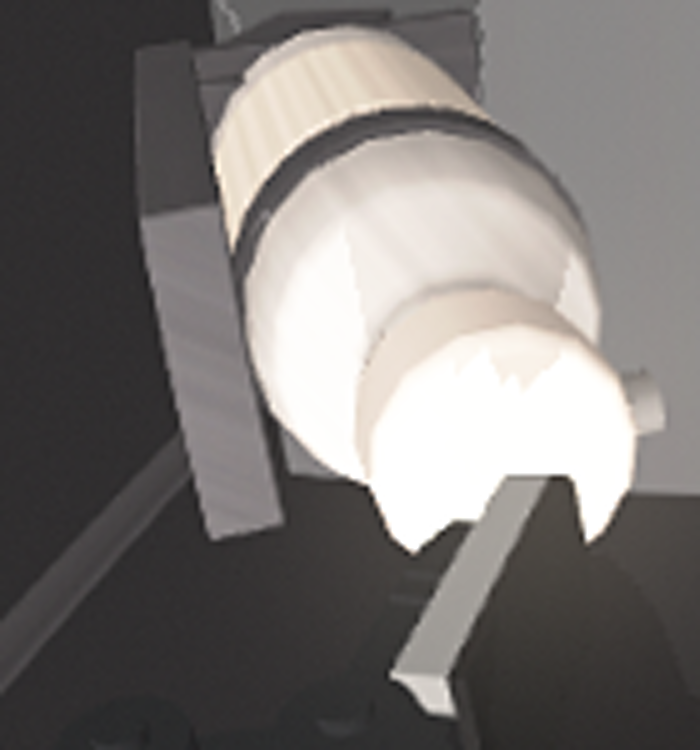

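View pics/s19.png

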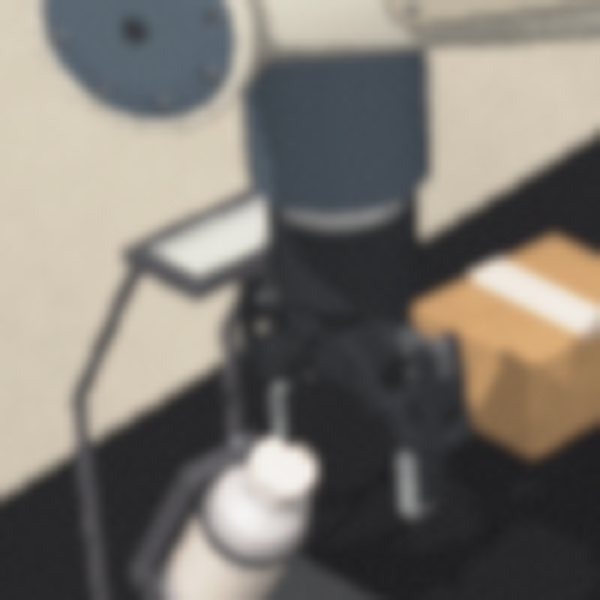

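The finger tip is over the cap's near half and the body is in front of the guard, with no force. I press down in small steps.

```bash
python3 -m inch '[{"x":0,"y":0.2,"z":0,"twist":0},{"x":0,"y":0.2,"z":0,"twist":0},{"x":0,"y":0,"z":0,"twist":0}]'| egrep 'pos|force|gap'
```

```text
position: [0.5746, 0.0706, 0.1334]
force: [0.4, 1.0, 0.2]
finger_gap: 0.0853
```

```bash
python3 -m inch '[{"x":0,"y":0.12,"z":0,"twist":0},{"x":0,"y":0,"z":0,"twist":0}]'| egrep 'pos|force|gap'
```

```text
position: [0.5751, 0.0707, 0.1304]
force: [0.6, -0.0, -0.0]
finger_gap: 0.0852
```

```bash
python3 -m inch '[{"x":0,"y":0.12,"z":0,"twist":0},{"x":0,"y":0,"z":0,"twist":0}]'| egrep 'pos|force|gap'
```

```text
position: [0.575, 0.0707, 0.1267]
force: [-0.3, 0.6, 0.5]
finger_gap: 0.0852
```

```bash
python3 -m inch '[{"x":0,"y":0.1,"z":0,"twist":0},{"x":0,"y":0,"z":0,"twist":0}]'| egrep 'pos|force|gap'
```

```text
position: [0.5753, 0.0707, 0.1241]
force: [-0.6, 0.1, -0.3]
finger_gap: 0.0852
```

```bash
python3 -m inch '[{"x":-0.02,"y":0.1,"z":0,"twist":0},{"x":0,"y":0,"z":0,"twist":0}]'| egrep 'pos|force|gap'
```

```text
position: [0.5765, 0.0706, 0.1217]
force: [-0.1, 0.4, 2.8]
finger_gap: 0.0855
```

```bash
python3 -m inch '[{"x":-0.02,"y":0.1,"z":0,"twist":0},{"x":0,"y":0,"z":0,"twist":0}]'| egrep 'pos|force|gap'
```

```text
position: [0.5771, 0.0707, 0.1186]
force: [0.2, 0.5, 5.3]
finger_gap: 0.0853
```

```bash
python3 -m inch '[{"x":-0.02,"y":0.1,"z":0,"twist":0},{"x":0,"y":0,"z":0,"twist":0}]'| egrep 'pos|force|gap'
```

```text
position: [0.578, 0.0706, 0.116]
force: [0.8, 0.2, 6.3]
finger_gap: 0.0857
```

```bash
python3 -m inch '[{"x":-0.01,"y":0.1,"z":0,"twist":0},{"x":0,"y":0,"z":0,"twist":0}]'| egrep 'pos|force|gap'
```

```text
position: [0.5786, 0.0705, 0.1152]
force: [-4.9, 0.0, 16.5]
finger_gap: 0.0856
```

```bash
python3 -m inch '[{"x":-0.01,"y":0.08,"z":0,"twist":0},{"x":0,"y":0,"z":0,"twist":0}]'| egrep 'pos|force|gap'
```

```text
position: [0.5789, 0.0705, 0.1149]
force: [-11.4, 0.7, 26.2]
finger_gap: 0.0855
```

The force rose through about 6 N and then sharply along the cap's axis, so the cap is bottomed. I take a quick picture, then release upward and retreat.

```bash
python3 -c "
from h import *
wshot('w20');crop('w20c',load('w20')['pixels'],60,160,200,310,5)"
python3 -m inch '[{"x":0.1,"y":-0.4,"z":0,"twist":0},{"x":0,"y":-0.5,"z":0,"twist":0},{"x":0,"y":-0.1,"z":0,"twist":0}]'| egrep 'pos|force|gap'
python3 -m inch '[{"x":0.6,"y":0,"z":0,"twist":0},{"x":0.8,"y":0,"z":0,"twist":0},{"x":0,"y":0,"z":0,"twist":0}]'| egrep 'pos|force|gap'
python3 -c "
from h import *
wshot('w21');crop('w21c',load('w21')['pixels'],50,40,400,310,2.2);s=r.read_state();print(SR.T@(s['position']-PAD))
go(st(0,-.115,.1),174.1)"
```

```text
position: [0.5749, 0.0709, 0.1402]
force: [0.5, 1.0, -0.7]
finger_gap: 0.0854
position: [0.5316, 0.0752, 0.1393]
force: [0.2, -0.3, 0.0]
finger_gap: 0.085
[ 0.05118999 -0.00049685  0.10927426]
t 29.65 pos [0.5324 0.0751 0.1393] yaw 174.11 F [ 1.4 -0.4 -0.3] gap 0.0853 q [ 0.43  0.25 -0.03 -0.   -1.29 -0.53]
 units x,y,z [1.7   0.312 3.819] twist 0.001
```

View pics/w20c.png

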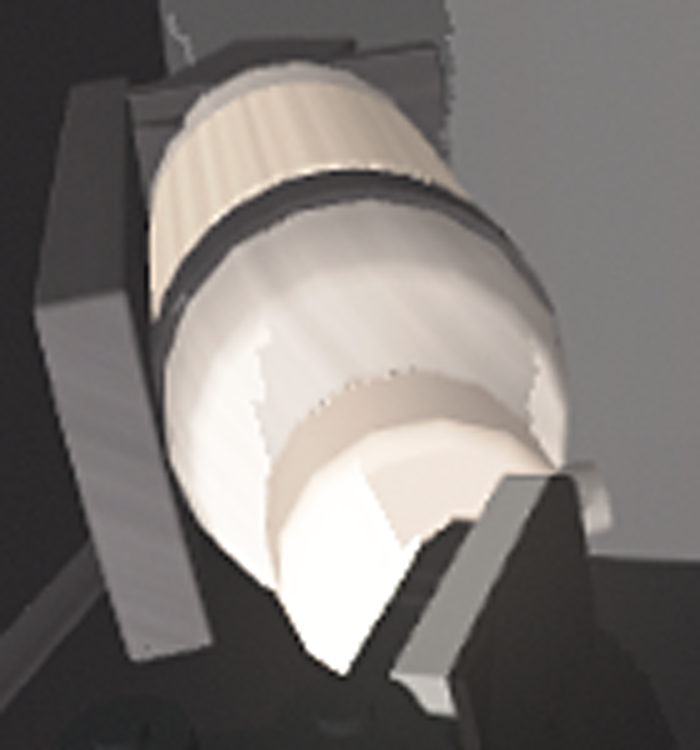

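View pics/w21c.png

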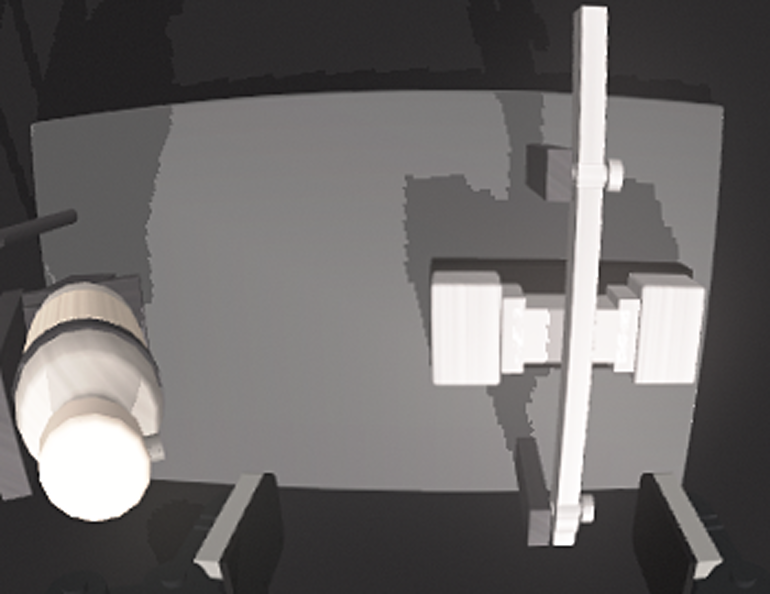

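The cap bottomed (estimated travel ≈7.9 mm) and has sprung back fully. The bar and bracket are unchanged. Now back to the tab, to the place where I let go (0.4698, −0.0335, −0.003).

```bash
python3 -m inch '[{"x":0.6,"y":0,"z":0.8,"twist":0},{"x":0.6,"y":0,"z":0.8,"twist":0},{"x":0.5,"y":0,"z":0.8,"twist":0},{"x":0,"y":0,"z":0.8,"twist":0},{"x":0,"y":0,"z":0.6,"twist":0}]'| egrep 'pos|force|gap'
python3 -m inch '[{"x":0,"y":0,"z":0,"twist":0}]'| egrep 'pos|force|gap'
python3 -c "
from h import *
wshot('w22')
go([.4698,-.0337,-.003],174.1)"
```

```text
position: [0.4705, -0.034, 0.1394]
force: [0.1, 0.1, -0.4]
finger_gap: 0.0854
position: [0.4706, -0.0339, 0.1394]
force: [-0.6, -0.2, -0.1]
finger_gap: 0.0857
t 30.45 pos [ 0.4707 -0.0333  0.1394] yaw 174.01 F [-0.8 -0.1 -0.2] gap 0.0852 q [ 0.26  0.13 -0.19 -0.   -1.25 -0.37]
 units x,y,z [0.025 4.746 0.015] twist -0.015
```

View pics/w22.png

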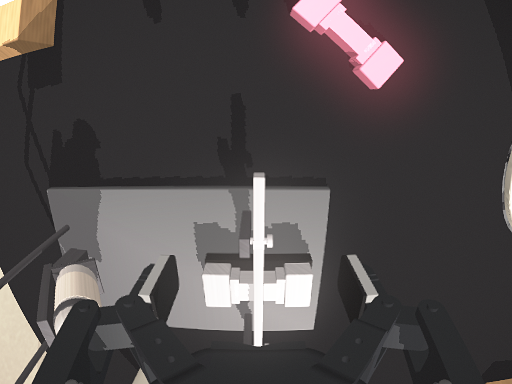

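```bash
python3 -m inch '[{"x":0.02,"y":1,"z":0,"twist":0},{"x":0,"y":1,"z":0,"twist":0},{"x":0,"y":1,"z":0,"twist":0},{"x":0,"y":1,"z":0,"twist":0},{"x":0,"y":0.65,"z":0,"twist":0}]'| egrep 'pos|force|gap'
python3 -m inch '[{"x":0,"y":0,"z":0,"twist":0}]'| egrep 'pos|force|gap'
python3 -m inch '[{"x":0,"y":0,"z":0,"twist":0},{"x":0,"y":0,"z":0,"twist":0},{"x":0,"y":0,"z":0,"twist":0},{"x":0,"y":0,"z":0,"twist":0},{"x":0,"y":0,"z":0,"twist":0}]' 1| egrep 'pos|force|gap'
```

```text
position: [0.4694, -0.0324, -0.0014]
force: [-0.6, 0.5, 1.4]
finger_gap: 0.0856
position: [0.4688, -0.0327, -0.0012]
force: [-0.0, 0.4, 0.3]
finger_gap: 0.0853
position: [0.4701, -0.0329, 0.0005]
force: [-0.1, -0.0, 1.2]
finger_gap: 0.0096
```

```bash
python3 -c "
import numpy as np
R=.1955;a=np.pi+.049-np.arange(17)*.144
y=R*np.cos(a);z=R*np.sin(a)
for i in range(16): print(i, round((i+1)*.144,2),'y',round(-(z[i+1]-z[i])/.03,2),'z',round((y[i]-y[i+1])/.03,2))"
python3 -m inch '[{"x":0,"y":-0.94,"z":-0.02,"twist":0},{"x":0,"y":0,"z":0,"twist":0}]'| egrep 'pos|force|gap'
```

```text
0 0.14 y -0.94 z -0.02
1 0.29 y -0.92 z -0.16
2 0.43 y -0.89 z -0.29
3 0.58 y -0.84 z -0.41
4 0.72 y -0.77 z -0.53
5 0.86 y -0.69 z -0.63
6 1.01 y -0.59 z -0.73
7 1.15 y -0.48 z -0.8
8 1.3 y -0.36 z -0.87
9 1.44 y -0.23 z -0.91
10 1.58 y -0.1 z -0.93
11 1.73 y 0.03 z -0.94
12 1.87 y 0.17 z -0.92
13 2.02 y 0.3 z -0.89
14 2.16 y 0.42 z -0.84
15 2.3 y 0.54 z -0.77
position: [0.4703, -0.0319, 0.0294]
force: [0.4, 1.6, -1.2]
finger_gap: 0.0092
```

```bash
python3 -m inch '[{"x":0,"y":-0.92,"z":-0.16,"twist":0},{"x":0,"y":-0.89,"z":-0.29,"twist":0},{"x":0,"y":-0.84,"z":-0.41,"twist":0},{"x":0,"y":0,"z":0,"twist":0}]'| egrep 'pos|force|gap'
```

```text
position: [0.4732, -0.0058, 0.1085]
force: [1.4, 0.6, -0.5]
finger_gap: 0.0092
```

```bash
python3 -m inch '[{"x":0,"y":-0.77,"z":-0.53,"twist":0},{"x":0,"y":-0.69,"z":-0.63,"twist":0},{"x":0,"y":-0.59,"z":-0.73,"twist":0},{"x":0,"y":0,"z":0,"twist":0}]'| egrep 'pos|force|gap'
```

```text
position: [0.4792, 0.0504, 0.1694]
force: [1.8, 0.5, 1.2]
finger_gap: 0.0095
```

```bash
python3 -m inch '[{"x":0,"y":-0.48,"z":-0.8,"twist":0},{"x":0,"y":-0.36,"z":-0.87,"twist":0},{"x":0,"y":-0.23,"z":-0.91,"twist":0},{"x":0,"y":0,"z":0,"twist":0}]'| egrep 'pos|force|gap'
python3 -c "
from h import *
wshot('w23')"
```

```text
position: [0.4875, 0.1265, 0.2012]
force: [5.5, -2.3, 0.7]
finger_gap: 0.0095
```

View pics/w23.png

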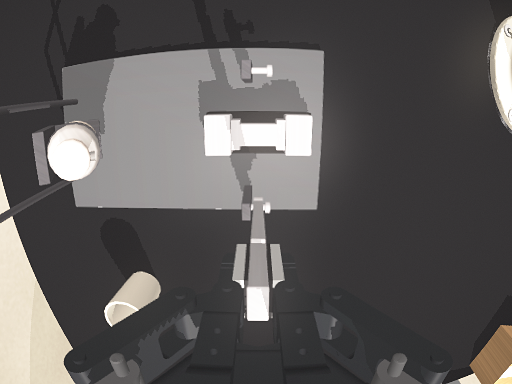

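The bracket is near upright and the bar is still on the pad. I'll carry it on past upright, to about 2.2 rad.

```bash
python3 -m inch '[{"x":-0.03,"y":-0.1,"z":-0.93,"twist":0},{"x":-0.03,"y":0.03,"z":-0.94,"twist":0},{"x":0,"y":0.17,"z":-0.92,"twist":0},{"x":0,"y":0,"z":0,"twist":0}]'| egrep 'pos|force|gap'
```

```text
position: [0.4967, 0.2098, 0.1978]
force: [0.6, 0.3, 1.6]
finger_gap: 0.0096
```

```bash
python3 -m inch '[{"x":-0.02,"y":0.3,"z":-0.89,"twist":0},{"x":0,"y":0.42,"z":-0.84,"twist":0},{"x":0,"y":0.54,"z":-0.77,"twist":0},{"x":0,"y":0,"z":0,"twist":0},{"x":0,"y":0,"z":0,"twist":0}]'| egrep 'pos|force|gap'
python3 -c "
from h import *
s=r.read_state();p=SR.T@(s['position']-PAD);g=p[1:]+[0,.057]-np.array([.08,.037]); print('radius',np.hypot(*g),'phi',np.pi-np.arctan2(g[1],g[0]))"
```

```text
position: [0.5049, 0.2849, 0.1595]
force: [1.4, 0.9, -4.3]
finger_gap: 0.0094
radius 0.19518614556472919 phi 2.268768261473538
```

```bash
python3 -m inch '[{"x":0,"y":0,"z":0,"twist":0},{"x":0,"y":0,"z":0,"twist":0},{"x":0,"y":0,"z":0,"twist":0},{"x":0,"y":0,"z":0,"twist":0},{"x":0,"y":0,"z":0,"twist":0}]' 0| egrep 'pos|force|gap'
python3 -m inch '[{"x":0,"y":-0.8,"z":0,"twist":0},{"x":0,"y":-0.8,"z":0,"twist":0},{"x":0,"y":-0.8,"z":0,"twist":0},{"x":0,"y":-0.8,"z":0,"twist":0},{"x":0,"y":-0.8,"z":0,"twist":0}]'| egrep 'pos|force|gap'
python3 -m inch '[{"x":0.6,"y":0,"z":0.5,"twist":0},{"x":0.8,"y":0,"z":0.5,"twist":0},{"x":0.8,"y":0,"z":0.5,"twist":0},{"x":0.6,"y":0,"z":0.5,"twist":0},{"x":0,"y":0,"z":0,"twist":0}]'| egrep 'pos|force|gap'
python3 -c "
from h import *
wshot('w24');d=r.get_image('side');np.save('pics/s24.npy',d,allow_pickle=True);crop('s24',d['pixels'],110,140,320,300,3.7)
d=r.get_image('top');np.save('pics/t24.npy',d,allow_pickle=True);crop('t24',d['pixels'],120,120,350,260,3.4)"
```

```text
position: [0.5051, 0.2843, 0.1608]
force: [-0.1, -0.3, -0.3]
finger_gap: 0.0853
position: [0.505, 0.2843, 0.2815]
force: [-0.3, -0.0, -0.1]
finger_gap: 0.0851
position: [0.4146, 0.2327, 0.2818]
force: [0.8, -0.2, 0.3]
finger_gap: 0.0854
```

View pics/w24.png

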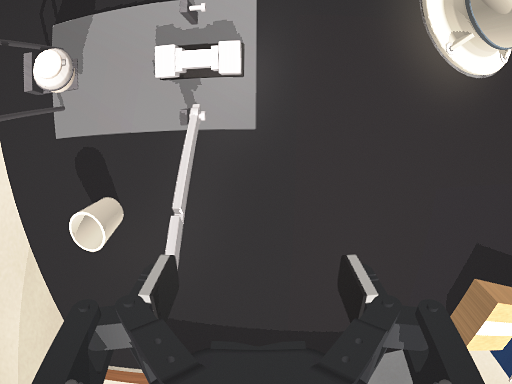

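View pics/s24.png

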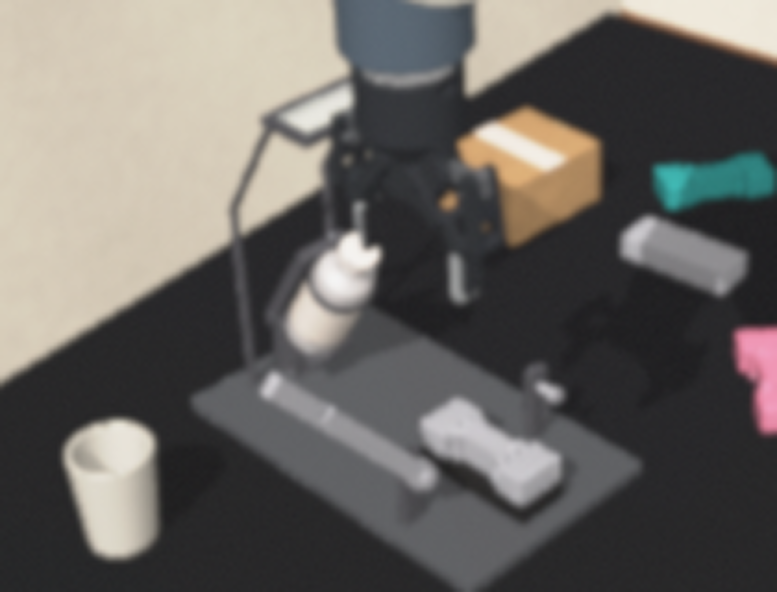

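View pics/t24.png

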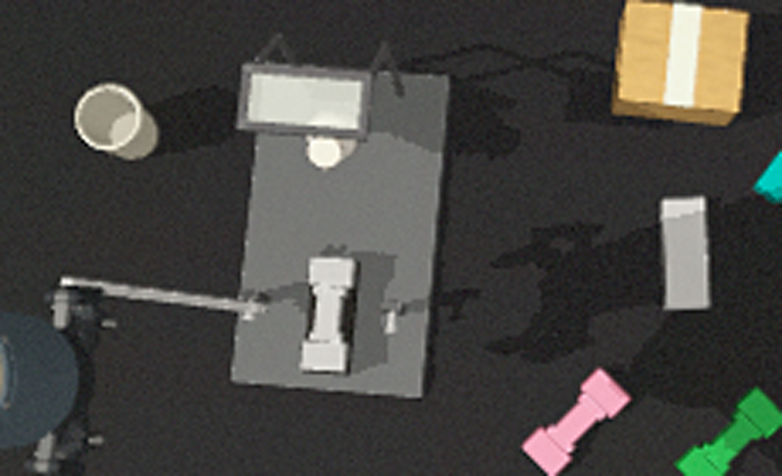

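Run:
```python
from h import *
t=load('t24');sd=load('s24')
tc=lambda u,v:(120+(u+.5)/3.4-.5,120+(v+.5)/3.4-.5);sc=lambda u,v:(110+(u+.5)/3.7-.5,140+(v+.5)/3.7-.5)
p,e=tri([ray(t,*tc(62,283)),ray(sd,*sc(270,385))]);q=SR.T@(p-PAD)-[0,.08,.037];print(q,'phi',np.pi-np.arctan2(q[2],q[1]))
P=np.array([SR.T@(plane(t,*tc(*c),.056)-PAD) for c in [(301,369),(346,373),(355,260),(310,257)]]);print(P.mean(0).round(4));v=P[2]+P[3]-P[0]-P[1];print(np.degrees(np.arctan2(v[1],v[0])))
go([0,0,0]); r.finish_job()
```

```text
[0.00084293 0.14071876 0.16823301] phi 2.267372024591478
[-0.0004  0.0007  0.026 ]
0.5963211506498114
t 36.77 pos [0.4156 0.2335 0.2806] yaw 174.09 F [-0.1 -0.   0.5] gap 0.0856 q [ 0.84  0.1   0.13 -0.   -1.61 -0.94]
 units x,y,z [12.977  9.354  9.17 ] twist None
the job is handed in; nothing more can be done
```

I completed the full sequence and handed the job in at about 37 s of the 72 s allowed. `finish_job` gives no verdict, so the results below are my own measurements.

1. **Bar:** I laid the grey waisted bar on the pad.
2. **Bracket down:** I swung the bracket down to its hard stop.
3. **Cap:** I pressed the cap until it bottomed, an estimated 7.9 mm of travel, and it sprang back. The commands keep the tool vertical, so I pressed with the outer open finger from the pad's side instead of tilting in as suggested.
4. **Bracket open:** I swung the bracket back past upright and let go.

**Last checks:**
- **Bar:** about 1 mm from the pad centre and 0.6° off its direction.
- **Bracket:** at about 2.27 rad, measured from the pictures.
- **Cap:** up, judged by eye.
- **Plain bar, carton and beaker:** look unmoved.
- **Robot:** clear, with no force on the tool.

**What failed or disagreed:**
- **First grip:** it closed above the bar on nothing. The real fingertips end about 38 mm behind the reported TCP. I measured this by touching down on the bar and corrected for it.
- **Bracket angle:** the bracket's stop came about 13 mm lower than the arm's position reading implied. I judged "down" from the rise in force and from the side view.
- **Side camera:** it read heights 5–10 mm lower than the text. The top and wrist views together agreed with the text.

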